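Short the stud, then unlock and lift out the ball-type shock relay plug, level

TASK

Make the test socket safe and take out the shock-relay plug: thread the brass shorting collar (the wide flat ring) down over the shorting stud until it is fully home on its seat, then the shroud sleeve (the narrow tall ring) fully home on top of it. Then grip the plug by its two wings, turn it a quarter turn anticlockwise (seen from above) in its socket to unlock it, and lift it straight up about 100 mm above the socket, keeping it level and the loose ball centred in its dish the whole time. Finish while still holding it there, still and level with the ball in the middle, and leave the other things on the bench where they are.

Things in the scene. Friction and masses are not known exactly. Their poses are not given: they have to be found in the camera images.
- stud_seat (a point): Foot of the shorting stud, on its axis: centre of the flat black round seat (42 mm across), 9 mm above the bench, on which collar and sleeve stack. The stud is a fixed upright steel post, 14 mm diameter, rising 48 mm above the seat; its last 11 mm taper to a rounded nose. z up, x along the plate's short side, y along its long side; the socket stands 130 mm away in +y.
- stud_tip (a point): Top of the shorting stud's rounded nose, on its axis, 57 mm above the bench.
- socket_top (a point): Centre of the top face of the black bayonet socket (fixed round barrel, 66 mm diameter), 30 mm above the bench; z up, x and y as for the plate. Its 38 mm bore has an 8 mm thick inward lip with two 18 mm openings at +y and -y. Stops bar clockwise turning from locked and more than 96 degrees anticlockwise. One moulded ridge outside marks locked, two mark open. No spring; slight friction and play.
- plug_grip (a point): Grip centre of the loose grey bayonet plug (0.1 kg), on its axis, 45 mm above the bench when seated. Two flat grip wings at its +y and -y, outer faces 60 mm apart, each 26 mm long and 26 mm high, centred at this height: pinch across y. Round body 54 mm across, resting on the socket's top face 15 mm below this point; top rim 13 mm above it. z up; x, y as the socket's while locked.
- plug_dish (a point): Point on the plug's axis, 18 mm above its grip centre, where the centre of the ball sits when it lies in the middle of the dish.
- ball_center (a point): Centre of the loose steel ball, 20 mm in diameter, 33 g, lying in the middle of the plug's dish. It rolls out if the plug is jolted or tipped more than about 12 degrees.
- collar_center (a point): Centre (half-way up) of the shorting collar: the wide flat ring, brass, outer diameter 36 mm, bore 18 mm, 12 mm high, about 78 g, lying flat on the bench; z is its axis.
- sleeve_center (a point): Centre (half-way up) of the shroud sleeve: the narrow tall ring, black thermoset, outer diameter 30 mm, bore 18 mm, 24 mm high, about 20 g, standing on the bench; z is its axis.
- test_plate: The fixed steel base plate with the socket and the stud as one piece; origin under its centre, on the bench. It lies somewhere else, at another angle, each time.
- plug: The plug as a whole; origin at the centre of its boss's underside, 31 mm below the grip centre. The 35 mm boss, 16 mm long, stands in the socket; two lugs at its +x and -x, 8 mm wide, reach 23.5 mm from the axis under the socket's lip. Turned a quarter turn anticlockwise from above (within 10 degrees) it lifts out freely. The top is an open cone dish, 50 mm across, 12 degree slope.
- ball: The ball as a whole; its origin is on its surface and turns with it (use its centre point instead).
- shorting_bar: Bystander: flat brass bar with two holes, 80 x 12 x 6 mm, lying in front of the plate; origin under its centre.
- probe_boot: Bystander: orange silicone probe boot, a cone 22 mm across and 40 mm high; origin under its centre.
- test_lamp: Bystander: squat chrome test lamp, 48 mm across and 43 mm high; origin under its centre.
- spare_relay: Bystander: small relay in a clear cover, 28 x 22 x 46 mm; origin under its centre.
- screwdriver: Bystander: screwdriver lying flat, 160 mm long; origin under its middle.
There are look-alikes about, which are no part of the job. Leave any red look-alike of the plug alone. Of the things shaped like the part that bears collar_center, the brass one is meant.

How it is judged:
By the outcome, as a careful person would: the job done as asked, in the order asked, and still so for the second after the job is handed in, while the arm keeps its last pose, push and grip.
It also fails if it takes over 72 s, if anything falls off the work surface, if the arm or the gripper's body presses on something with over 40 N, if the wrist force passes 120 N, or if a joint passes its speed limit or range.

ROBOT

A 7-joint arm with a two-finger parallel gripper is mounted at the origin on the work surface. World frame = base frame: x ahead of the robot, y to its left, z up, the work surface at z = 0. Lengths are in mm, angles in rad, forces in N, time in s.
With the tool pointing down it reaches from about 400 to 875 mm from the base axis. Payload 4.4 kg.
Tool frame: the origin (TCP) lies at the very end of the fingers, on their centre line; the grasp point (between the pads) lies 19 mm behind it; y points along the fingers, z is the direction in which the jaws open and shut, and the axes are right-handed (so a half turn about y gives the same grasp; the last joint's range is limited). The gripper opens to 85 mm and grips with 20 to 120 N. Pads are 22 mm wide; open, the fingers measure 114 mm over their backs; the gripper's body (76 mm by 85 mm) begins 54 mm behind the grasp point. The pads swing forward as they close: fully open they stand 13 mm farther back than shut.
Start: joints at [-1.359, 0.628, 0.038, 1.517, -0.027, 0.996, -0.02], TCP at [178.231, 625.101, 207.613] pointing down, gripper open.
Joint ranges: [-3.06, 3.06], [-0.37, 2.12], [-1.25, 1.32], [0.18, 2.47], [-1.1, 4.24], [0.23, 1.98], [-2.94, 2.94]. Speed limits (rad/s): [2.57, 2.57, 3.14, 3.14, 3.14, 3.14, 3.14].

INTERFACE

Orientations are given as [roll, pitch, yaw] about the fixed x, y, z axes, in that order (R = Rz(yaw) Ry(pitch) Rx(roll)).
In Python, from cell import read_state, get_image, finish_job gives the robot as it stands. The module is installed in compiled form; this text tells all that it offers.
- The arm moves only by the tool servo_tool, never from a script. Its argument "increments" is a list of rows, each an object of numbers: "dx", "dy", "dz": the shift along the world's x, y, z in cm; "ax", "ay", "az": the turn, a rotation vector about the world's x, y, z in rad; "claw": the closure, from -1 (fully open) to 1 (shut). A call has 1 to 8 rows; each row is the pose to reach, as a shift and turn from the pose commanded when the call began; what a row does not reach only later rows make up. A row lasts 1/12 s, in which the tool goes at most 41.7 mm and 7.16 degrees, less where a joint would pass 70% of its speed; a pose out of reach is approached as far as the arm can. A call with a gripper value outside its range is refused whole. The fingers move at their own pace and stop on an object; the grip force is fixed at half the most. Time passes only in rows, so rows that repeat a pose let the fingers close. It gives the time, the measured TCP pose, the force and the opening at its end, in the units of the state.
- read_state(): the state, without advancing time (a new reading comes with each control period).
- get_image(name): name is "scene" or "top" or "wrist"; returns a dict with "color" (400x640x3 uint8, red, green, blue), "fov_y" (degrees; the focal length in pixels is half the picture's height over the tangent of half this angle, whatever the lens; pixels are square), "cx", "cy" (the principal point, pixels), "R" (3x3) and "t" (3): a world point X has camera coordinates R X + t. Camera axes: x right, y down, z forward; pixel columns grow to the right and rows downward; lengths in mm; the calibration is good to about 2 mm. A picture is of the moment at which its call begins. There is no depth.
- finish_job(): hands the job in, once; it reports no verdict.
The state is a dict: "clock": time; "qpos": joint angles; "qd": joint speeds; "tau": joint torques, N m; "eef_pos": TCP position; "tool_rot": TCP orientation; "force": force on the tool from outside, world axes, zero at the start; "torque": the same for the moment, N m; "width": finger opening in mm.
Only numpy, scipy, OpenCV 4.12 (cv2) and the standard library are available. Lean on these libraries where they do the work, as an engineer would, in place of code of your own. Each camera call takes 0.05 s, during which the arm holds its last target.

## Working session

There is one attempt and no reset: what is moved stays moved. The work goes in short steps, Python scripts to look and compute and a tool call to move; the robot and the scene stay as the last step left them, time stands still between calls to the robot, and variables do not carry over. Pictures are saved under pics/ and viewed, and the job is handed in when it is done.

Besides the shell and the picture viewer there is one more tool, called as name(argument=value, ...) on one line, values as JSON. servo_tool: Moves the arm, as the interface text tells. Its arguments: {"type":"object","properties":{"increments":{"type":"array","items":{"type":"object","properties":{"dx":{"type":"number"},"dy":{"type":"number"},"dz":{"type":"number"},"ax":{"type":"number"},"ay":{"type":"number"},"az":{"type":"number"},"claw":{"type":"number"}}}}},"required":["increments"]}

```bash
mkdir -p pics
cat > h.py <<'E'
import numpy as np, cv2
from cell import read_state, get_image, finish_job
def save(n,fn):
    d=get_image(n); cv2.imwrite('pics/'+fn,d['color'][:,:,::-1]); np.save('pics/'+fn+'.npy',d,allow_pickle=True); return d
def load(fn): return np.load('pics/'+fn+'.npy',allow_pickle=True).item()
def f(d): return 200/np.tan(np.radians(d['fov_y'])/2)
def proj(d,X):
    c=np.array(d['R'])@np.array(X,float)+np.array(d['t']); return c[:2]/c[2]*f(d)+[d['cx'],d['cy']]
def back(d,u,v,z):
    R=np.array(d['R']);o=-R.T@np.array(d['t']);r=R.T@np.array([(u-d['cx'])/f(d),(v-d['cy'])/f(d),1]);return o+r*(z-o[2])/r[2]
def crop(fn,x0,y0,x1,y1,s,out):
    im=cv2.imread('pics/'+fn)[y0:y1,x0:x1]; cv2.imwrite('pics/'+out,cv2.resize(im,None,fx=s,fy=s,interpolation=cv2.INTER_CUBIC))
E
python3 - <<'E'
from h import *
for n in ['scene','top','wrist']:
    d=save(n,n+'0.png'); print(n,d['fov_y'],d['cx'],d['cy'],-np.array(d['R']).T@np.array(d['t']),np.round(d['R'],3).tolist())
print(read_state())
E
```

```text
scene 49.10440788460265 315.1847945838336 204.89929008311435 [ 963.86521484 -341.77082134  836.46910114] [[0.652, 0.758, 0.016], [0.631, -0.531, -0.566], [-0.421, 0.379, -0.824]]
top 57.43571327500779 313.3363629579369 196.0937605981082 [ 366.38286685   28.05319975 1066.69169266] [[0.009, -0.999, 0.035], [-0.981, -0.015, -0.192], [0.192, -0.033, -0.981]]
wrist 61.520841568489146 323.878067544693 198.86407336484015 [112.36881351 643.85970816 372.51976088] [[0.274, 0.962, -0.0], [0.925, -0.263, 0.275], [0.264, -0.075, -0.961]]
{'clock': 0.15, 'qpos': array([-1.35881903,  0.62912182,  0.0384875 ,  1.51813816, -0.0270123 ,
        0.99626848, -0.02003437]), 'qd': array([-1.67478761e-05, -2.42356338e-03,  4.57298445e-04, -4.14962930e-03,
       -2.71056701e-04, -4.39048754e-04, -1.48103952e-03]), 'tau': array([ 1.49922867e-03, -5.63800657e+01,  1.22763231e+00, -1.93650091e+01,
        1.11154461e-02,  7.42312259e-03,  2.44287065e-06]), 'eef_pos': array([178.0934189 , 624.61022792, 206.90878137]), 'tool_rot': array([-1.57221309e+00, -1.83069820e-05, -2.77849974e-01]), 'force': array([-0.25295642,  0.23960021,  0.29785603]), 'torque': array([ 0.02776956, -0.02745553, -0.00837812]), 'width': 85.47148715952713}
```

View pics/top0.png

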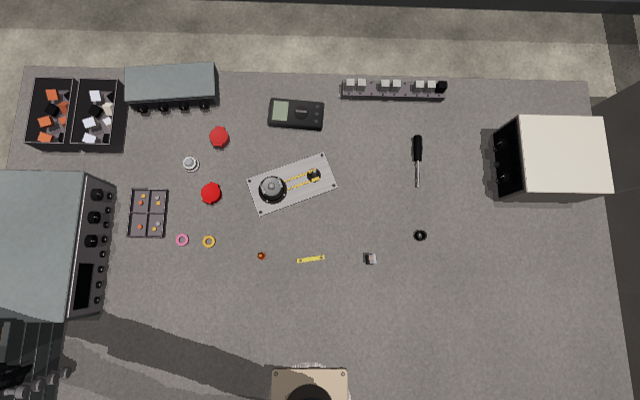

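View pics/scene0.png

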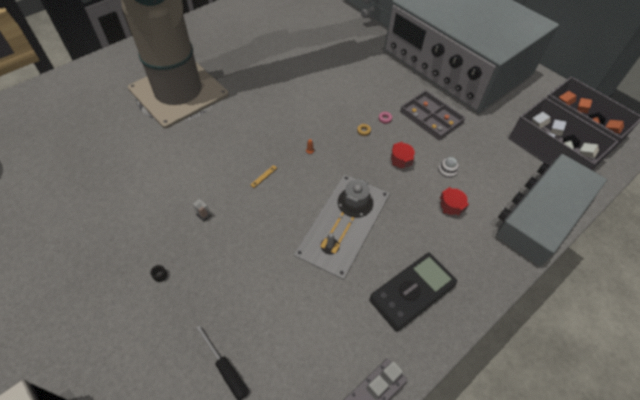

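View pics/wrist0.png

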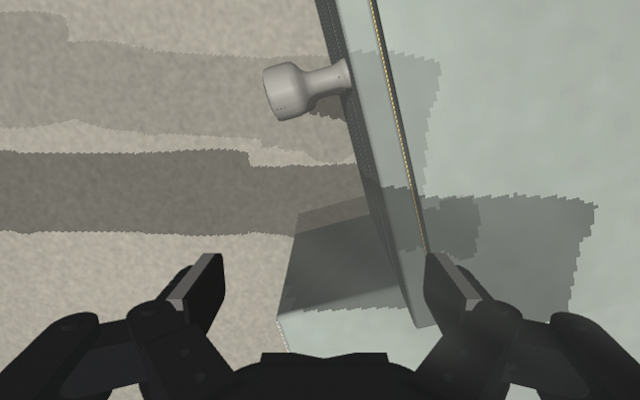

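Top view: brass ring at (208,241), pink look-alike ring at (182,240), black sleeve at (420,235), plate with plug at (272,187) and stud at (314,175). The red plug look-alikes are at (211,193) and (219,136).

Run:
```python
from h import *
d=load('top0.png'); s=load('scene0.png')
for n,p,z in [('brass',(208,241),12),('pink',(182,240),12),('sleeve',(420,235),24),('plugball',(272,186),63),('stud',(314,175),57),('lamp',(190,164),43),('boot',(261,255),40),('relay',(370,258),46)]: print(n,np.round(back(d,*p,z),1))
for n,p,z in [('brass',(364,129.5),12),('pink',(385.5,117.5),12),('sleeve',(158.5,272),24),('plugball',(357,186),63),('stud',(332,237),57)]: print(n,np.round(back(s,*p,z),1))
for c in [(-57,0)]: pass
crop('top0.png',170,150,340,270,4.5,'c1.png')
crop('scene0.png',290,90,420,280,3,'c2.png')
```

```text
brass [437.8 291.7  12. ]
pink [439.8 365.1  12. ]
sleeve [ 461.  -315.5   24. ]
plugball [589.9 110.8  63. ]
stud [625.3  -7.1  57. ]
lamp [655.2 349.2  43. ]
boot [399.1 137.   40. ]
relay [ 393.6 -165.    46. ]
brass [444.5 289.4  12. ]
pink [449.7 364.1  12. ]
sleeve [ 470.  -318.4   24. ]
plugball [590.2 117.9  63. ]
stud [649.1  -9.   57. ]
```

View pics/c1.png

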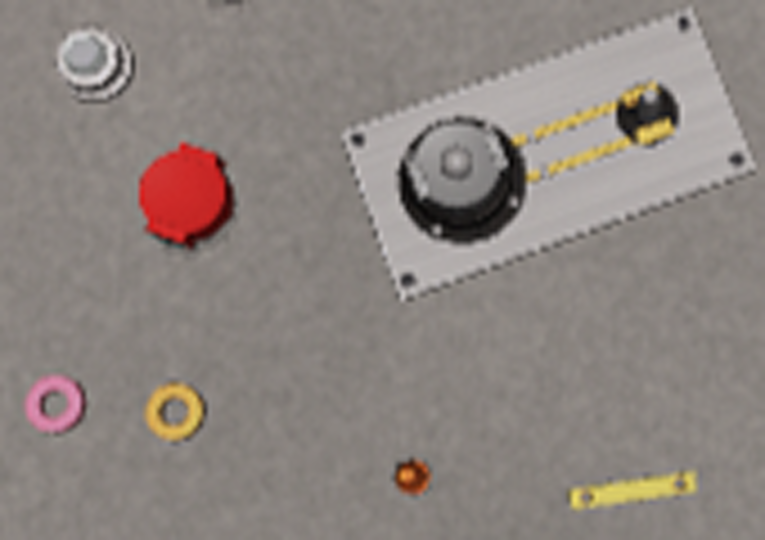

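View pics/c2.png

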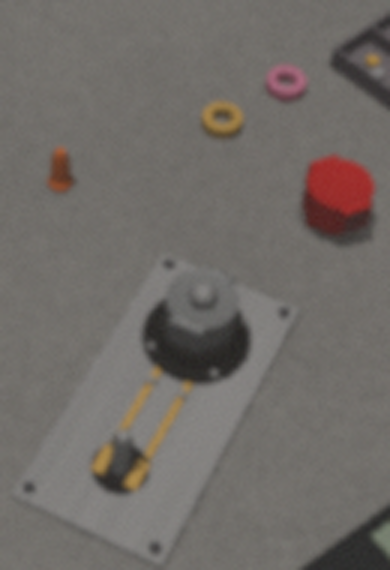

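Brass candidate at top (208,241), scene (364,129). The pink one at top (182,240) is the decoy. The crop confirms the brass colour and ring shape. I'm moving the wrist camera over it.

servo_tool(increments=[{"dz": 4},{"dx": 14,"dy": -13,"dz": 4,"az": -0.65},{"dx": 14,"dy": -13,"dz": 4,"az": -0.65},{"dx": 14,"dy": -13,"dz": 4,"az": -0.65},{"dx": 14,"dy": -13,"dz": 4,"az": -0.65},{"dx": 14,"dy": -13,"dz": 4,"az": -0.65},{"dx": 14,"dy": -13,"dz": 4,"az": -0.65},{"dx": 14,"dy": -13,"dz": 4,"az": -0.65}])

```text
invalid input at $.increments[0]: expected keys dx, dy, dz, ax, ay, az, claw
```

servo_tool(increments=[{"dx": 12,"dy": -20,"dz": -5,"az": -0.643},{"dx": 12,"dy": -20,"dz": -5,"az": -0.643},{"dx": 12,"dy": -20,"dz": -5,"az": -0.643},{"dx": 12,"dy": -20,"dz": -5,"az": -0.643},{"dx": 12,"dy": -20,"dz": -5,"az": -0.643},{"dx": 12,"dy": -20,"dz": -5,"az": -0.643},{"dx": 12,"dy": -20,"dz": -5,"az": -0.643},{"dx": 12,"dy": -20,"dz": -5,"az": -0.643}])

```text
invalid input at $.increments[0]: expected keys dx, dy, dz, ax, ay, az, claw
```

Run:
```python
from h import *
d=save('wrist','w1.png'); s=read_state(); print(s['eef_pos'],s['tool_rot'],s['qpos'])
print(proj(d,(441,290,12)),proj(d,(441,290,0)), -d['R'].T@d['t'])
```

```text
[178.12607082 624.70602926 207.02317648] [-1.57198634e+00  2.95030765e-05 -2.77878852e-01] [-1.35877002  0.62903434  0.03846746  1.5179567  -0.02704185  0.99630905
 -0.02001845]
[141.03216003 416.30979376] [145.50318258 408.64251175] [112.3858664  643.91226564 372.63946157]
```

View pics/w1.png

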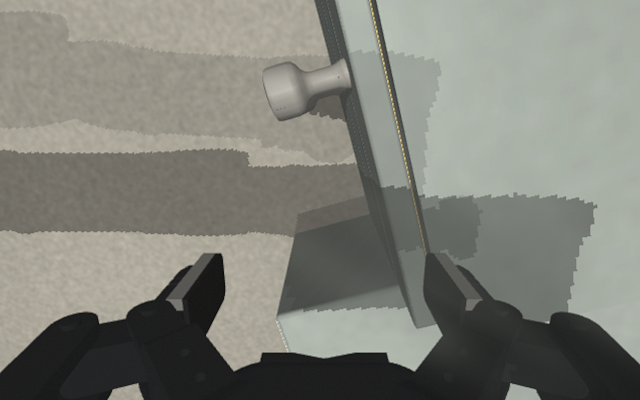

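servo_tool(increments=[{"dx": 0,"dy": 0,"dz": 4,"ax": 0,"ay": 0,"az": 0,"claw": -1},{"dx": 14,"dy": -13,"dz": 4,"ax": 0,"ay": 0,"az": -0.65,"claw": -1},{"dx": 14,"dy": -13,"dz": 4,"ax": 0,"ay": 0,"az": -0.65,"claw": -1},{"dx": 14,"dy": -13,"dz": 4,"ax": 0,"ay": 0,"az": -0.65,"claw": -1},{"dx": 14,"dy": -13,"dz": 4,"ax": 0,"ay": 0,"az": -0.65,"claw": -1},{"dx": 14,"dy": -13,"dz": 4,"ax": 0,"ay": 0,"az": -0.65,"claw": -1},{"dx": 14,"dy": -13,"dz": 4,"ax": 0,"ay": 0,"az": -0.65,"claw": -1}])

```text
clock: 0.78
eef_pos: [324.8, 489.1, 248.1]
tool_rot: [-1.569, -0.005, -0.943]
force: [0.5, 0.3, 0.6]
width: 85.2
```

servo_tool(increments=[{"dx": 12,"dy": -20,"dz": -5,"ax": 0,"ay": 0,"az": -0.643,"claw": -1},{"dx": 12,"dy": -20,"dz": -5,"ax": 0,"ay": 0,"az": -0.643,"claw": -1},{"dx": 12,"dy": -20,"dz": -5,"ax": 0,"ay": 0,"az": -0.643,"claw": -1},{"dx": 12,"dy": -20,"dz": -5,"ax": 0,"ay": 0,"az": -0.643,"claw": -1},{"dx": 12,"dy": -20,"dz": -5,"ax": 0,"ay": 0,"az": -0.643,"claw": -1},{"dx": 12,"dy": -20,"dz": -5,"ax": 0,"ay": 0,"az": -0.643,"claw": -1},{"dx": 12,"dy": -20,"dz": -5,"ax": 0,"ay": 0,"az": -0.643,"claw": -1}])

```text
clock: 1.37
eef_pos: [441.2, 287.8, 196.9]
tool_rot: [-1.57, -0.005, -1.581]
force: [0.2, -1.2, 0.1]
width: 85.3
```

Run:
```python
from h import *
d=save('wrist','w2.png'); s=read_state(); print(s['clock'],s['eef_pos'],s['tool_rot'],s['qpos'])
print(proj(d,(441,290,12)),proj(d,(441,290,0)), -d['R'].T@d['t'])
```

```text
1.4167 [439.60647542 291.70127981 197.18420961] [-1.57092656 -0.00203095 -1.57656889] [-0.91122915  0.49424226  0.3988005   1.87668667 -0.25208784  0.82125544
 -0.38784926]
[322.00808621 168.82212808] [322.04279049 166.7140398 ] [442.86159084 358.16681624 362.26265008]
```

View pics/w2.png

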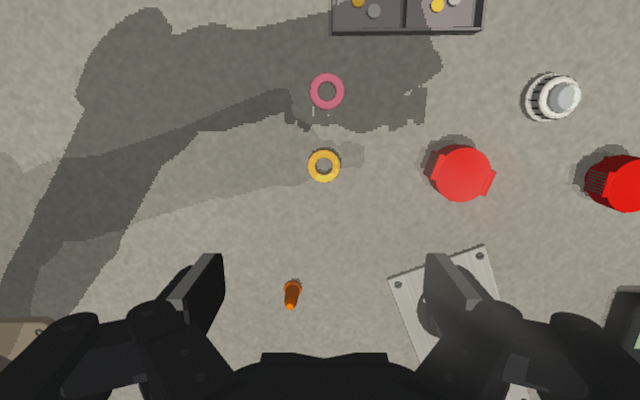

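The brass ring is at (324,166) and the pink one at (326,91), so this matches the plan. I'll refine its centre.

Run:
```python
from h import *
d=load('w2.png'); im=d['color']; hsv=cv2.cvtColor(im,cv2.COLOR_RGB2HSV)
m=((hsv[...,0]>15)&(hsv[...,0]<35)&(hsv[...,1]>120)).astype(np.uint8); m[:130]=0;m[205:]=0;m[:,:280]=0;m[:,370:]=0
c,_=cv2.findContours(m,cv2.RETR_CCOMP,cv2.CHAIN_APPROX_NONE)
for k in sorted(c,key=len)[-2:]:
    e=cv2.fitEllipse(k); print(e,back(d,*e[0],12),back(d,*e[0],6))
```

```text
((323.5357971191406, 165.48507690429688), (17.204723358154297, 17.600648880004883), 127.75897979736328) [442.65082956 293.55530124  12.        ] [442.64721922 292.44850584   6.        ]
((323.5256042480469, 165.19451904296875), (32.087337493896484, 32.356346130371094), 25.316455841064453) [442.64312574 293.86542728  12.        ] [442.63938343 292.76394434   6.        ]
```

servo_tool(increments=[{"dx": 0.3,"dy": 0.2,"dz": -4,"ax": 0,"ay": 0,"az": 0,"claw": -1},{"dx": 0.3,"dy": 0.2,"dz": -8,"ax": 0,"ay": 0,"az": 0.006,"claw": -1},{"dx": 0.3,"dy": 0.2,"dz": -12,"ax": 0,"ay": 0,"az": 0.006,"claw": -1},{"dx": 0.3,"dy": 0.2,"dz": -15,"ax": 0,"ay": 0,"az": 0.006,"claw": -1},{"dx": 0.3,"dy": 0.2,"dz": -17,"ax": 0,"ay": 0,"az": 0.006,"claw": -1},{"dx": 0.3,"dy": 0.2,"dz": -18,"ax": 0,"ay": 0,"az": 0.006,"claw": -1},{"dx": 0.3,"dy": 0.2,"dz": -18,"ax": 0,"ay": 0,"az": 0.006,"claw": -1}])

```text
clock: 2.0
eef_pos: [439.3, 297.8, 15.6]
tool_rot: [-1.574, -0.001, -1.563]
force: [0.0, -0.3, 0.4]
width: 85.8
```

Run:
```python
from h import *
d=save('wrist','w3.png'); s=read_state(); print(s['clock'],s['eef_pos'],s['tool_rot'])
```

```text
2.05 [440.5489507  298.01844718  17.19767727] [-1.57210312e+00  5.58057702e-05 -1.56324762e+00]
```

View pics/w3.png

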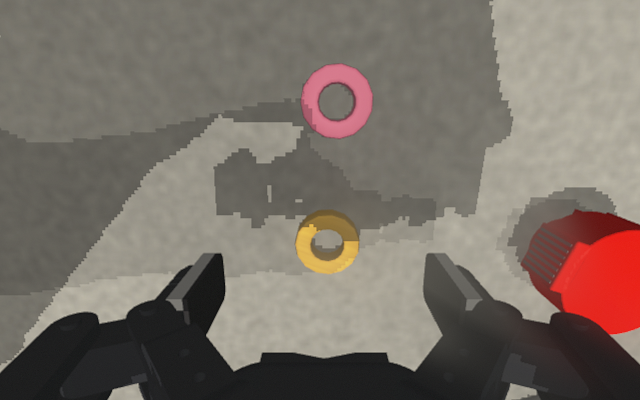

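Ring at (327,243), between the pads (inner edges 224 and 426).

Run:
```python
from h import *
d=load('w3.png'); im=d['color']; hsv=cv2.cvtColor(im,cv2.COLOR_RGB2HSV)
m=((hsv[...,0]>12)&(hsv[...,0]<35)&(hsv[...,1]>110)).astype(np.uint8)
ys,xs=np.where(m); print(xs.min(),xs.max(),ys.min(),ys.max())
c,_=cv2.findContours(m,cv2.RETR_EXTERNAL,cv2.CHAIN_APPROX_NONE)
k=max(c,key=len);x,y,w,h=cv2.boundingRect(k);print(x,y,w,h)
# predicted silhouette fit
from scipy.optimize import minimize
def bb(p):
    t=np.linspace(0,2*np.pi,200);P=[proj(d,(p[0]+18*np.cos(a),p[1]+18*np.sin(a),z)) for a in t for z in (0,12)]
    P=np.array(P);return np.array([P[:,0].min(),P[:,1].min(),P[:,0].max(),P[:,1].max()])
r=minimize(lambda p:((bb(p)-[x,y,x+w-1,y+h-1])**2).sum(),(442,293),method='Nelder-Mead');print(r.x,r.fun)
# tcp axis projected
e=read_state()['eef_pos'];print(proj(d,e),proj(d,e+[0,0,19]))
```

```text
295 358 210 273
295 210 64 64
[442.14714454 292.64293425] 15.752245081472953
[323.61372219 240.38653879] [323.48704517 256.20297124]
```

servo_tool(increments=[{"dx": 0.2,"dy": -0.45,"dz": 0,"ax": 0,"ay": 0,"az": -0.006,"claw": -1},{"dx": 0.2,"dy": -0.45,"dz": -1.4,"ax": 0,"ay": 0,"az": -0.006,"claw": -1},{"dx": 0.2,"dy": -0.45,"dz": -1.4,"ax": 0,"ay": 0,"az": -0.006,"claw": 1},{"dx": 0.2,"dy": -0.45,"dz": -1.4,"ax": 0,"ay": 0,"az": -0.006,"claw": 1},{"dx": 0.2,"dy": -0.45,"dz": -1.4,"ax": 0,"ay": 0,"az": -0.006,"claw": 1},{"dx": 0.2,"dy": -0.45,"dz": -1.4,"ax": 0,"ay": 0,"az": -0.006,"claw": 1},{"dx": 0.2,"dy": -0.45,"dz": -1.4,"ax": 0,"ay": 0,"az": -0.006,"claw": 1},{"dx": 0.2,"dy": -0.45,"dz": -1.4,"ax": 0,"ay": 0,"az": -0.006,"claw": 1}])

```text
clock: 2.72
eef_pos: [443.5, 292.9, 4.1]
tool_rot: [-1.57, 0.001, -1.571]
force: [0.1, 0.6, -0.0]
width: 12.1
```

Run:
```python
from h import *
d=save('wrist','w4.png'); s=read_state(); print(s['clock'],s['eef_pos'],s['tool_rot'],s['width'],s['force'])
```

```text
2.7667 [443.39647239 292.79115011   3.9728328 ] [-1.57033370e+00  4.15627631e-04 -1.57076578e+00] 4.935391151698811 [ 0.20129277  0.743762   -0.13546206]
```

View pics/w4.png

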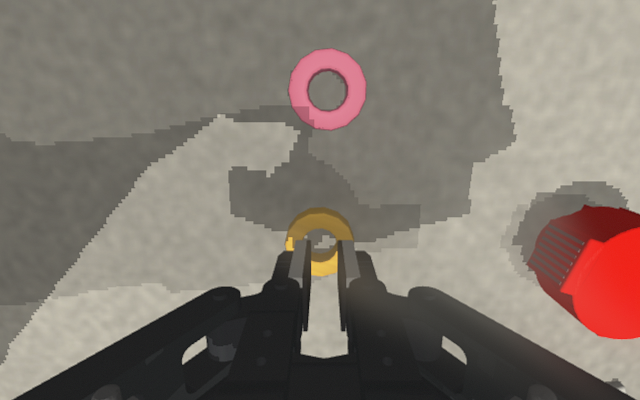

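The gripper closed to 5 mm without the ring. I'll look closer.

Run:
```python
from h import *
crop('w4.png',250,180,400,320,5,'c4.png')
d=save('scene','s4.png'); p=proj(d,(443,293,6)).astype(int);print(p)
crop('s4.png',p[0]-60,p[1]-60,p[0]+60,p[1]+50,5,'c4b.png')
s=read_state();print(s['width'],s['clock'])
```

```text
[364 130]
0.42886727058247676 2.8167
```

View pics/c4.png

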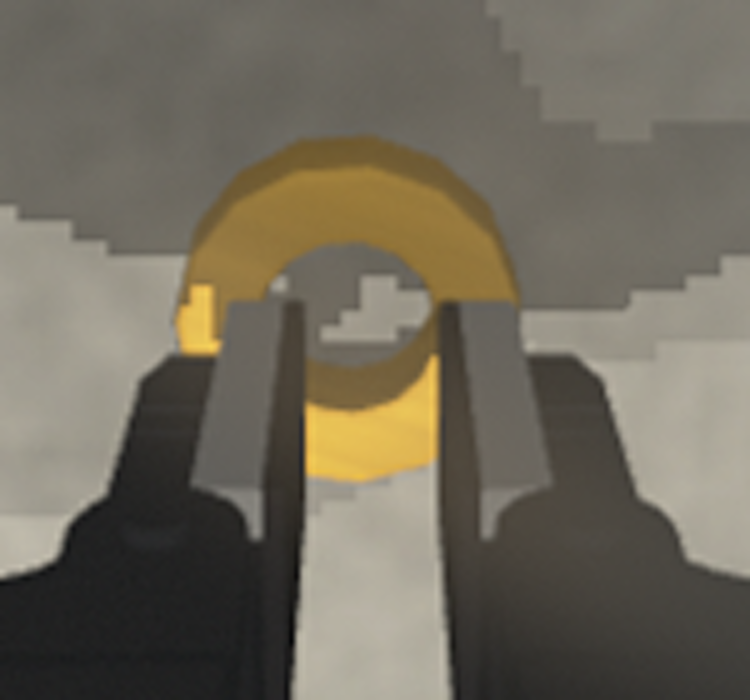

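View pics/c4b.png

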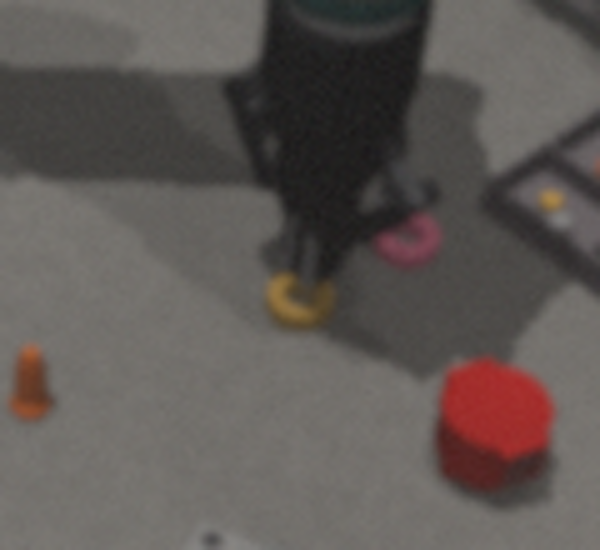

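Run:
```python
from h import *
d=load('w4.png')
for z in (0,4,8,12,16,20): print(z,proj(d,(443.4-6,303.8,z)),proj(d,(443.4,292.8,z)),proj(d,(443.4-6,281.8,z)))
d=load('w3.png')
for z in (10,20,30,40): print(z,proj(d,(440.5-42.5,309,z)))
```

```text
0 [310.02949958 217.58769707] [321.2980228  236.77863618] [310.45043316 255.3511785 ]
4 [309.7404484  220.08450029] [321.25673652 239.64702029] [310.17985047 258.56614553]
8 [309.43843848 222.69324017] [321.21363118 242.64178472] [309.89754625 261.92038359]
12 [309.1225784  225.42161683] [321.16858384 245.77147006] [309.60274199 265.42314276]
16 [308.79189303 228.27805323] [321.12146025 249.04540415] [309.29458865 269.08451086]
20 [308.44531352 231.271782  ] [321.07211348 252.473795  ] [308.97215855 272.91551043]
10 [244.74321535 215.48297976]
20 [240.25004296 221.79712906]
30 [235.22190935 228.86304677]
40 [229.55722754 236.82349065]
```

servo_tool(increments=[{"dx": 0,"dy": 0,"dz": 0.2,"ax": 0,"ay": 0,"az": 0,"claw": -0.2},{"dx": -0.1,"dy": 0,"dz": 0.2,"ax": 0,"ay": 0,"az": 0,"claw": -0.2},{"dx": -0.1,"dy": 0,"dz": 0.2,"ax": 0,"ay": 0,"az": 0,"claw": -0.2},{"dx": -0.1,"dy": 0,"dz": 0.2,"ax": 0,"ay": 0,"az": 0,"claw": -0.2},{"dx": -0.1,"dy": 0,"dz": 0,"ax": 0,"ay": 0,"az": 0,"claw": -0.2}])

```text
clock: 3.23
eef_pos: [442.4, 292.7, 3.8]
tool_rot: [-1.57, 0.0, -1.571]
force: [0.3, -0.0, -1.2]
width: 51.2
```

Run:
```python
from h import *
d=save('wrist','w5.png'); s=read_state(); print(s['clock'],s['eef_pos'],s['tool_rot'],s['width'],s['force'])
e=s['eef_pos']
for u in (0,5,11):
  for z in (0,10,20,30): print(u,z,proj(d,e+[-s['width']/2,u,z]),proj(d,e+[s['width']/2,u,z]))
```

```text
3.2833 [442.15653372 292.55198176   3.3023848 ] [-1.57090894e+00 -1.02688032e-04 -1.57078560e+00] 51.44191495773825 [-0.7963844  -0.74777839 -0.83860915]
0 0 [272.56454918 239.59157674] [369.17233915 239.57750114]
0 10 [269.68218432 247.3201019 ] [371.77970002 247.30096351]
0 20 [266.45240666 255.98014984] [374.70114353 255.95479399]
0 30 [262.80837741 265.75093633] [377.99705846 265.71787483]
5 0 [272.17580066 230.79863515] [369.52539955 230.78907634]
5 10 [269.24775348 238.0860731 ] [372.17414154 238.07191437]
5 20 [265.96374729 246.25943572] [375.14469781 246.23959559]
5 30 [262.25467098 255.49072943] [378.49951089 255.46380858]
11 0 [271.70134666 220.06715681] [369.95629362 220.06320606]
11 10 [268.71703135 226.80532812] [372.65600595 226.79736498]
11 20 [265.36612715 234.37120647] [375.68714932 234.35824502]
11 30 [261.57666703 242.92728345] [379.11474738 242.90804114]
```

View pics/w5.png

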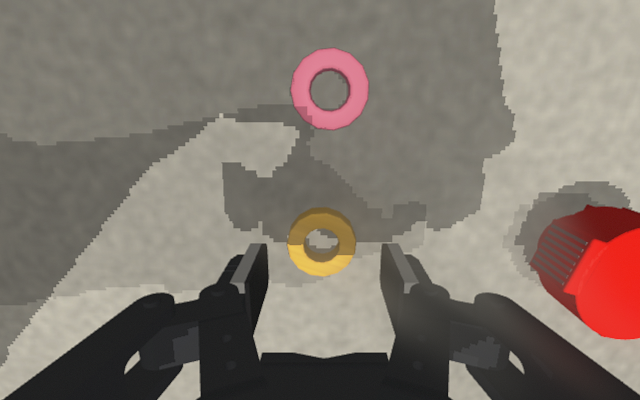

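servo_tool(increments=[{"dx": 0,"dy": 0,"dz": -0.5,"ax": 0,"ay": 0,"az": 0,"claw": -0.2},{"dx": 0,"dy": 0,"dz": -0.8,"ax": 0,"ay": 0,"az": 0,"claw": -0.2},{"dx": 0,"dy": 0,"dz": -0.8,"ax": 0,"ay": 0,"az": 0,"claw": -0.2}])

```text
clock: 3.53
eef_pos: [441.7, 292.3, -5.3]
tool_rot: [-1.572, -0.001, -1.571]
force: [-0.8, -0.2, 0.6]
width: 51.4
```

Run:
```python
from h import *
d=save('wrist','w6.png'); s=read_state(); print(s['clock'],s['eef_pos'],s['tool_rot'],s['width'],s['force'])
```

```text
3.5833 [441.87104309 292.29642116  -4.97446227] [-1.57170586e+00 -5.89914472e-04 -1.57097297e+00] 51.09345624965382 [-0.17548854  0.04859554 -0.39545961]
```

View pics/w6.png

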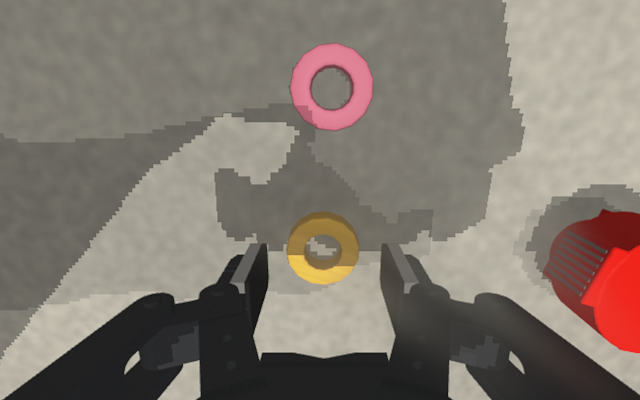

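servo_tool(increments=[{"dx": 0,"dy": 0,"dz": -0.5,"ax": 0,"ay": 0,"az": 0,"claw": -0.2},{"dx": 0,"dy": 0,"dz": -0.9,"ax": 0,"ay": 0,"az": 0,"claw": -0.2},{"dx": 0,"dy": 0,"dz": -0.9,"ax": 0,"ay": 0,"az": 0,"claw": -0.2}])

```text
clock: 3.83
eef_pos: [441.7, 292.3, -14.2]
tool_rot: [-1.572, -0.001, -1.571]
force: [0.4, -0.9, 0.3]
width: 51.3
```

Run:
```python
from h import *
d=save('wrist','w7.png'); s=read_state(); print(s['clock'],s['eef_pos'],s['tool_rot'],s['width'],s['force'])
crop('w7.png',200,180,440,330,3.3,'c7.png')
```

```text
3.8833 [441.88282592 292.36311876 -13.9211835 ] [-1.57163930e+00 -4.86077586e-04 -1.57091835e+00] 51.122682148318404 [-0.47994983  0.3608905   0.18828973]
```

View pics/c7.png

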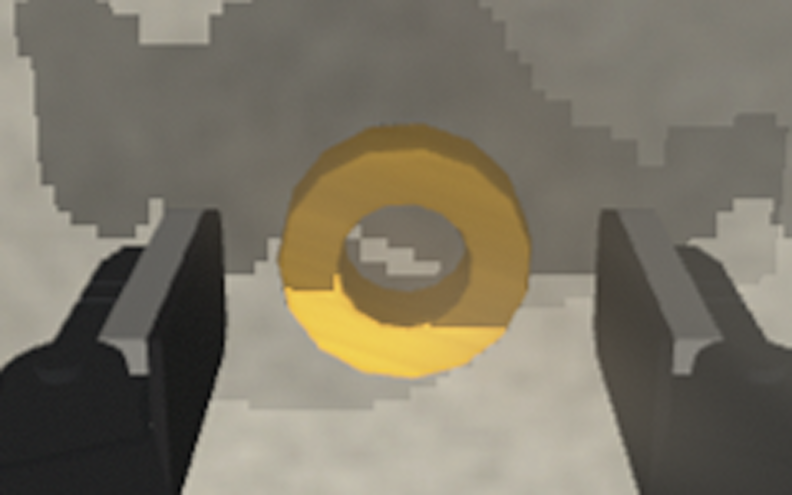

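servo_tool(increments=[{"dx": 0,"dy": 0.15,"dz": -0.4,"ax": 0,"ay": 0,"az": 0,"claw": -0.2},{"dx": 0,"dy": 0.15,"dz": -0.8,"ax": 0,"ay": 0,"az": 0,"claw": -0.2},{"dx": 0,"dy": 0.15,"dz": -0.8,"ax": 0,"ay": 0,"az": 0,"claw": -0.2}])

```text
clock: 4.13
eef_pos: [441.8, 294.1, -22.1]
tool_rot: [-1.572, -0.0, -1.571]
force: [-0.2, 0.2, 0.2]
width: 51.2
```

Run:
```python
from h import *
d=save('wrist','w8.png'); s=read_state(); print(s['clock'],s['eef_pos'],s['tool_rot'],s['width'],s['force'])
crop('w8.png',200,180,440,330,3.3,'c8.png')
```

```text
4.1833 [441.89611655 294.03233131 -21.83491663] [-1.57149630e+00 -3.09209507e-04 -1.57067670e+00] 51.0308985714441 [ 0.21921277 -0.08428607 -0.45344883]
```

View pics/c8.png

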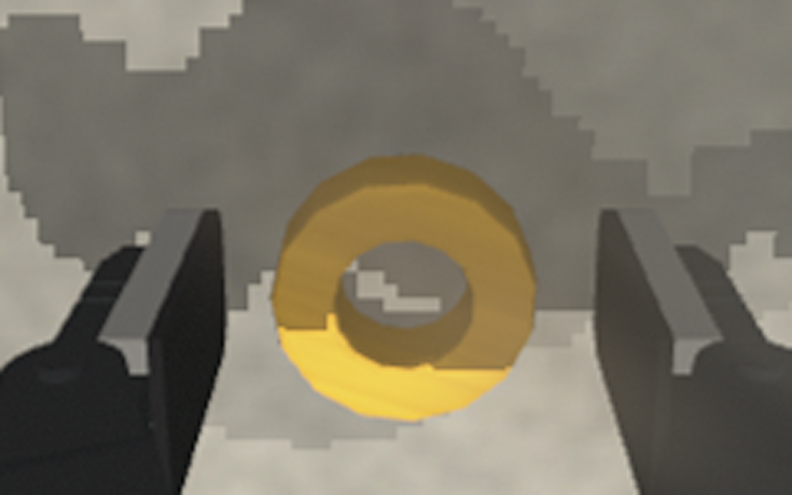

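servo_tool(increments=[{"dx": 0,"dy": -0.2,"dz": -0.3,"ax": 0,"ay": 0,"az": 0,"claw": -0.2},{"dx": 0,"dy": -0.2,"dz": -0.6,"ax": 0,"ay": 0,"az": 0,"claw": -0.2},{"dx": 0,"dy": -0.2,"dz": -0.6,"ax": 0,"ay": 0,"az": 0,"claw": -0.2}])

```text
clock: 4.43
eef_pos: [442.4, 291.7, -26.9]
tool_rot: [-1.571, 0.0, -1.571]
force: [-1.1, -1.2, 7.4]
width: 51.3
```

Run:
```python
from h import *
d=save('wrist','w9.png'); s=read_state(); print(s['clock'],s['eef_pos'],s['tool_rot'],s['width'],s['force'])
crop('w9.png',200,180,440,330,3.3,'c9.png')
```

```text
4.4833 [442.44713052 291.70339553 -26.88981003] [-1.57056506e+00  1.36198400e-04 -1.57141726e+00] 51.58104985091321 [-1.14504111 -0.22137242  6.80537131]
```

View pics/c9.png

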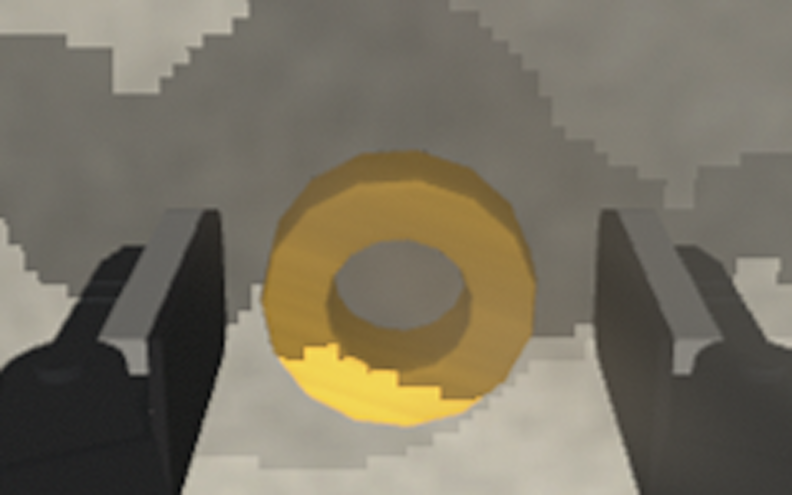

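Bench contact at TCP z=-26.9, so the real tips sit about 27 mm behind the reported TCP at this opening. I'll back off 5 mm and close.

servo_tool(increments=[{"dx": -0.1,"dy": 0,"dz": 0.5,"ax": 0,"ay": 0,"az": 0,"claw": -0.2},{"dx": -0.1,"dy": 0,"dz": 0.5,"ax": 0,"ay": 0,"az": 0,"claw": -0.1},{"dx": -0.1,"dy": 0,"dz": 0.5,"ax": 0,"ay": 0,"az": 0,"claw": 1},{"dx": -0.1,"dy": 0,"dz": 0.5,"ax": 0,"ay": 0,"az": 0,"claw": 1},{"dx": -0.1,"dy": 0,"dz": 0.5,"ax": 0,"ay": 0,"az": 0,"claw": 1},{"dx": -0.1,"dy": 0,"dz": 0.5,"ax": 0,"ay": 0,"az": 0,"claw": 1}])

```text
clock: 4.98
eef_pos: [441.3, 292.3, -21.6]
tool_rot: [-1.571, 0.001, -1.571]
force: [-1.4, -0.9, 9.9]
width: 33.4
```

Run:
```python
from h import *
d=save('wrist','w10.png'); s=read_state(); print(s['clock'],s['eef_pos'],s['tool_rot'],s['width'],s['force'])
crop('w10.png',200,180,440,330,3.3,'c10.png')
```

```text
5.0333 [441.28531661 292.22150323 -21.66408591] [-1.57065574e+00  5.86383456e-04 -1.57106896e+00] 33.23684931654817 [-1.87792261 -1.42750248 10.50813452]
```

View pics/c10.png

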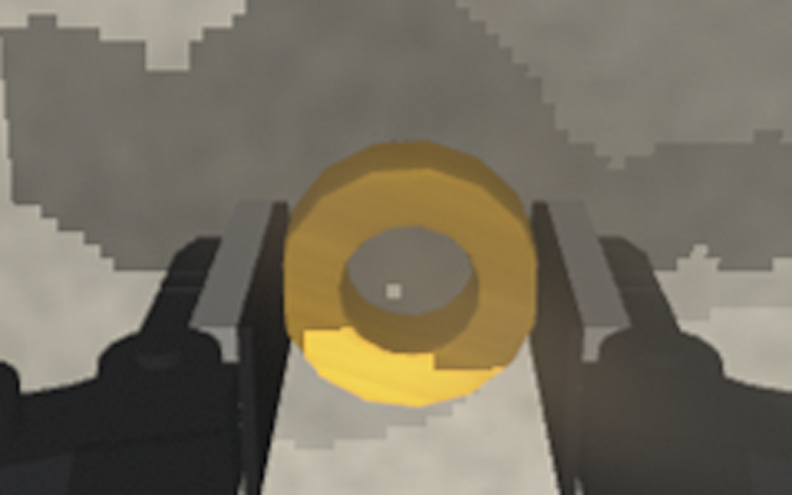

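Gripped, but the tips are at bench level. I'll regrip about 4 mm higher so they clear the seat.

servo_tool(increments=[{"dx": 0,"dy": 0,"dz": 0,"ax": 0,"ay": 0,"az": 0,"claw": 0},{"dx": 0,"dy": 0,"dz": 0.5,"ax": 0,"ay": 0,"az": 0,"claw": 0},{"dx": 0,"dy": 0,"dz": 0.5,"ax": 0,"ay": 0,"az": 0,"claw": 0},{"dx": 0,"dy": 0,"dz": 0.5,"ax": 0,"ay": 0,"az": 0,"claw": 1},{"dx": 0,"dy": 0,"dz": 0.5,"ax": 0,"ay": 0,"az": 0,"claw": 1},{"dx": 0,"dy": 0,"dz": 0.5,"ax": 0,"ay": 0,"az": 0,"claw": 1},{"dx": 0,"dy": 0,"dz": 0.5,"ax": 0,"ay": 0,"az": 0,"claw": 1}])

```text
clock: 5.62
eef_pos: [441.4, 292.3, -16.5]
tool_rot: [-1.57, 0.001, -1.571]
force: [-1.5, -0.8, 10.9]
width: 31.9
```

Run:
```python
from h import *
d=save('wrist','w11.png'); s=read_state(); print(s['clock'],s['eef_pos'],s['tool_rot'],s['width'],s['force'])
crop('w11.png',200,180,440,330,3.3,'c11.png')
```

```text
5.6667 [441.41886028 292.27097687 -16.49152806] [-1.57041277e+00  7.42586965e-04 -1.57104101e+00] 32.19034831524321 [-0.62019645  0.40958121 10.02970627]
```

View pics/c11.png

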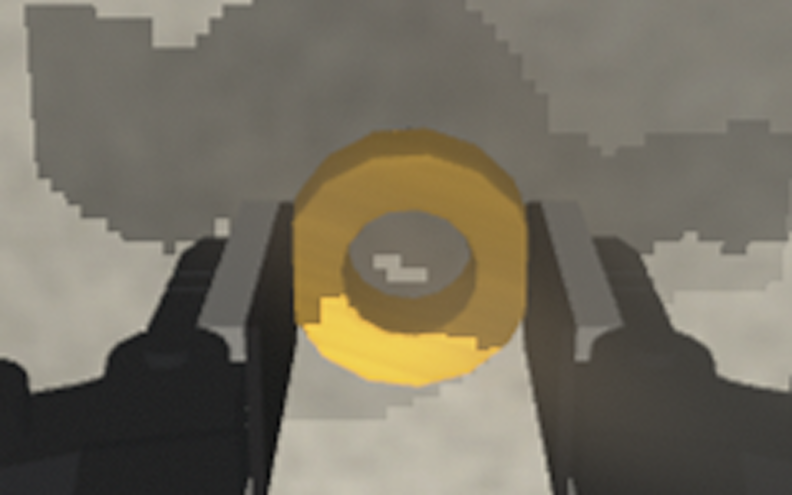

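The pads are now wedged on the ring's top rim, with the ring's sides cut off by the pads at crop columns 295 and 527, so the previous height was right. I'll go back down 6 mm.

servo_tool(increments=[{"dx": 0,"dy": 0,"dz": 0,"ax": 0,"ay": 0,"az": 0,"claw": -0.1},{"dx": 0,"dy": 0,"dz": 0,"ax": 0,"ay": 0,"az": 0,"claw": -0.1},{"dx": 0,"dy": 0.1,"dz": -0.7,"ax": 0,"ay": 0,"az": 0,"claw": -0.1},{"dx": 0,"dy": 0.1,"dz": -0.7,"ax": 0,"ay": 0,"az": 0,"claw": -0.1},{"dx": 0,"dy": 0.1,"dz": -0.7,"ax": 0,"ay": 0,"az": 0,"claw": 0.4},{"dx": 0,"dy": 0.1,"dz": -0.7,"ax": 0,"ay": 0,"az": 0,"claw": 1},{"dx": 0,"dy": 0.1,"dz": -0.7,"ax": 0,"ay": 0,"az": 0,"claw": 1},{"dx": 0,"dy": 0.1,"dz": -0.7,"ax": 0,"ay": 0,"az": 0,"claw": 1}])

```text
clock: 6.33
eef_pos: [441.6, 293.1, -24.2]
tool_rot: [-1.57, 0.0, -1.571]
force: [0.3, 0.4, 3.4]
width: 33.7
```

Run:
```python
from h import *
d=save('wrist','w12.png'); s=read_state(); print(s['clock'],s['eef_pos'],s['tool_rot'],s['width'],s['force'])
crop('w12.png',200,180,440,330,3.3,'c12.png')
```

```text
6.3833 [441.66346802 293.18099582 -24.23794539] [-1.57005737e+00  2.96221685e-04 -1.57100537e+00] 33.732313406645524 [ 0.0508321  -0.57541938  4.52681008]
```

View pics/c12.png

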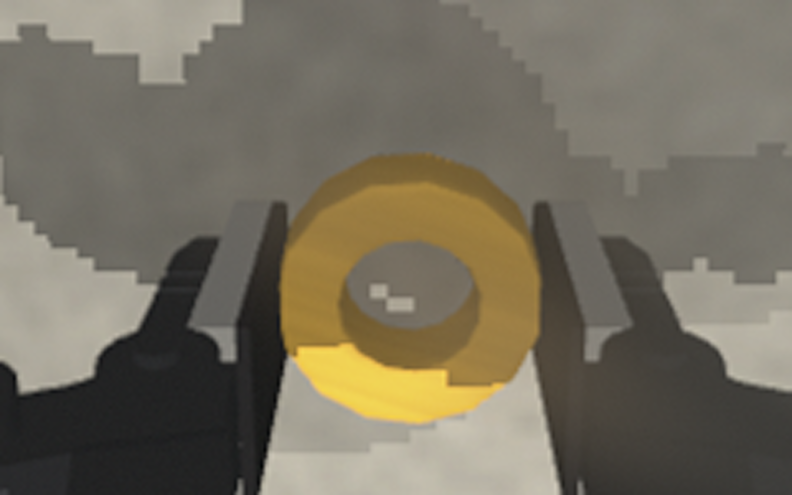

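Good grip: the ring is whole between the pads. Next I'll triangulate the stud roughly, then lift and transfer.

Run:
```python
from h import *
t=load('top0.png');s=load('scene0.png')
print('tip',back(t,314,171.3,57),back(s,331.7,235.5,57)); print('seat',back(t,314,175.1,9),back(s,330.5,246,9))
print('ball',back(t,272,186,63),back(s,357.5,188,63))
```

```text
tip [636.24167603  -7.0475676   57.        ] [646.01462045  -7.123959    57.        ]
seat [637.34716996  -8.81505711   9.        ] [644.27802546  -6.00376141   9.        ]
ball [589.88810374 110.76244745  63.        ] [594.88275025 114.90560079  63.        ]
```

servo_tool(increments=[{"dx": 0,"dy": 0,"dz": 2,"ax": 0,"ay": 0,"az": 0,"claw": 1},{"dx": 0,"dy": 0,"dz": 5,"ax": 0,"ay": 0,"az": 0,"claw": 1},{"dx": 1,"dy": -2,"dz": 9,"ax": 0,"ay": 0,"az": 0,"claw": 1},{"dx": 2,"dy": -5,"dz": 12,"ax": 0,"ay": 0,"az": 0,"claw": 1},{"dx": 4,"dy": -9,"dz": 14,"ax": 0,"ay": 0,"az": 0,"claw": 1},{"dx": 6,"dy": -12.5,"dz": 14,"ax": 0,"ay": 0,"az": 0,"claw": 1},{"dx": 8,"dy": -16,"dz": 14,"ax": 0,"ay": 0,"az": 0,"claw": 1},{"dx": 10,"dy": -19,"dz": 14,"ax": 0,"ay": 0,"az": 0,"claw": 1}])

```text
clock: 7.05
eef_pos: [539.4, 104.4, 116.1]
tool_rot: [-1.571, 0.0, -1.57]
force: [1.0, 0.4, -0.1]
width: 33.6
```

servo_tool(increments=[{"dx": 2,"dy": -3,"dz": 0,"ax": 0,"ay": 0,"az": 0,"claw": 1},{"dx": 4,"dy": -6,"dz": 0,"ax": 0,"ay": 0,"az": 0,"claw": 1},{"dx": 6,"dy": -8,"dz": 0,"ax": 0,"ay": 0,"az": 0,"claw": 1},{"dx": 7,"dy": -8,"dz": 0,"ax": 0,"ay": 0,"az": 0,"claw": 1},{"dx": 7,"dy": -8,"dz": 0,"ax": 0,"ay": 0,"az": 0,"claw": 1},{"dx": 7,"dy": -8,"dz": 0,"ax": 0,"ay": 0,"az": 0,"claw": 1}])

```text
clock: 7.55
eef_pos: [608.5, 26.4, 114.7]
tool_rot: [-1.573, 0.001, -1.571]
force: [-0.3, 0.2, -0.6]
width: 33.8
```

Run:
```python
from h import *
d=save('wrist','w13.png'); s=read_state(); print(s['clock'],s['eef_pos'],s['tool_rot'],s['width'],s['force'])
```

```text
7.6 [607.82190518  27.12485824 114.71351059] [-1.57360929e+00  9.02281080e-04 -1.56970666e+00] 33.7834907108626 [-0.87063315  0.12254835 -0.10348138]
```

View pics/w13.png

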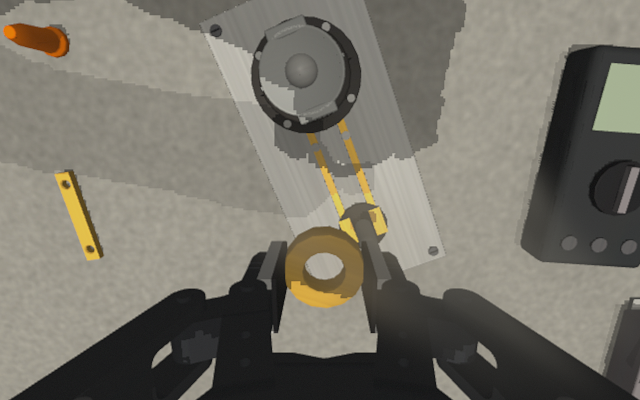

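Ring held at (324,267). The stud base is at (363,224) and the plug with ball at (301,71).

Run:
```python
from h import *
d=load('w13.png'); 
crop('w13.png',270,190,420,310,5,'c13.png')
print('seat',back(d,362.5,225,9),'ball',back(d,301,71,63),'ringtop(bore)',back(d,324.5,266,151), -d['R'].T@d['t'])
```

```text
seat [642.86001415  -4.35817769   9.        ] ball [595.80893675 114.89641286  63.        ] ringtop(bore) [610.09299658  29.52312311 151.        ] [609.9210718   95.78221395 280.44944097]
```

View pics/c13.png

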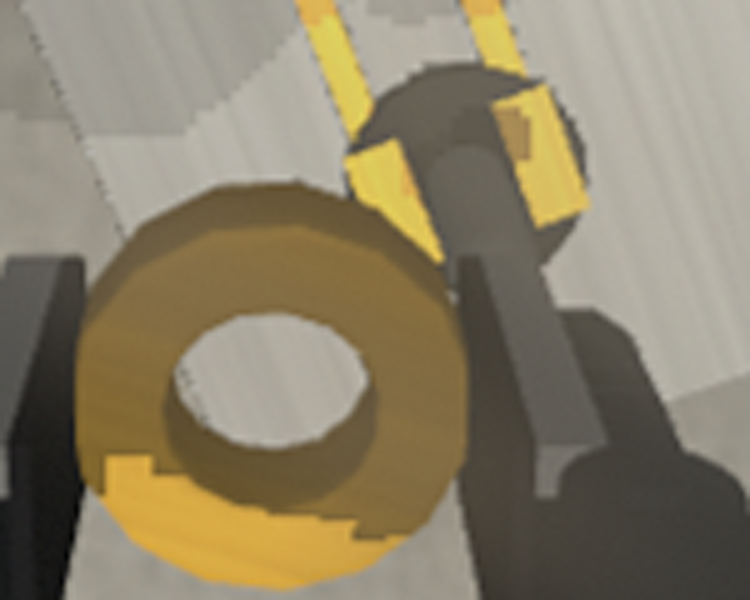

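Run:
```python
from h import *
d=load('w13.png')
for p in [(363.6,227),(363.8,226.4)]: print(back(d,*p,9))
```

```text
[643.86387087  -6.18482118   9.        ]
[644.01777582  -5.63577011   9.        ]
```

servo_tool(increments=[{"dx": 2,"dy": -2,"dz": 0,"ax": 0,"ay": 0,"az": 0,"claw": 1},{"dx": 3.4,"dy": -3.6,"dz": -2,"ax": 0,"ay": 0,"az": 0,"claw": 1},{"dx": 3.4,"dy": -3.6,"dz": -4.5,"ax": 0,"ay": 0,"az": 0,"claw": 1},{"dx": 3.4,"dy": -3.6,"dz": -6,"ax": 0,"ay": 0,"az": 0,"claw": 1},{"dx": 3.4,"dy": -3.6,"dz": -6,"ax": 0,"ay": 0,"az": 0,"claw": 1},{"dx": 3.4,"dy": -3.6,"dz": -6,"ax": 0,"ay": 0,"az": 0,"claw": 1}])

```text
clock: 8.1
eef_pos: [641.6, -8.4, 54.8]
tool_rot: [-1.574, 0.001, -1.569]
force: [0.4, 0.2, -0.2]
width: 33.9
```

Run:
```python
from h import *
d=save('wrist','w14.png'); s=read_state(); print(s['clock'],s['eef_pos'],s['tool_rot'],s['width'],s['force'])
crop('w14.png',250,200,400,320,5,'c14.png')
e=s['eef_pos']
for p in [(644,-6,57),(644,-6,9),(644,-6,46)]: print(p,proj(d,p))
print('bore top',proj(d,e+[2.2,2,36]),'bottom',proj(d,e+[2.2,2,24]))
```

```text
8.15 [642.92073371  -8.69431785  55.98431577] [-1.57128021e+00  5.27153215e-04 -1.56907574e+00] 33.57188549147375 [-0.08925015 -0.28768622  0.73743551]
(644, -6, 57) [325.77914046 236.9585326 ]
(644, -6, 9) [325.52410797 209.23546776]
(644, -6, 46) [325.70952299 229.39083197]
bore top [328.71153989 270.02119144] bottom [328.39927439 257.53608361]
```

View pics/c14.png

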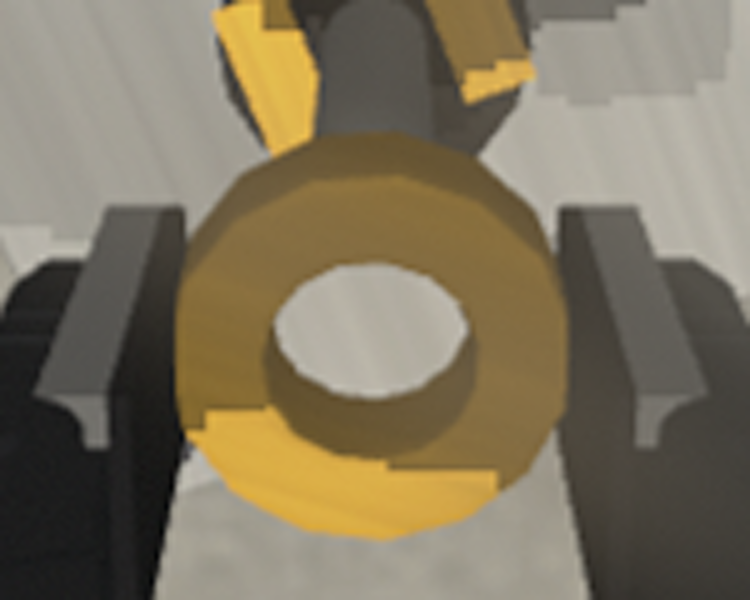

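```bash
python3 - <<'E'
from h import *
d=load('w14.png')
c=-d['R'].T@d['t'];F=f(d)
for z in (138,142,146): print(z,c+d['R'].T@(np.array([(324.4-d['cx'])/F,(271.7-d['cy'])/F,1])*z))
for z in (88,92,96): print(z,back(d,324.4,271.7,z))
# seat using stud base
print(proj(d,(644,1,9)),proj(d,(644,15,9)), c)
E
python3 - <<'E'
import sys;sys.path.insert(0,'.')
import os;os.chdir('.')
from h import *
crop('w14.png',250,170,400,290,5,'c14b.png')
E
```

```text
138 [643.29453168  -5.37136732  95.95865734]
142 [643.29823126  -7.29451266  92.34572884]
146 [643.30193084  -9.217658    88.73280035]
88 [643.30268122  -9.60772428  88.        ]
92 [643.29858528  -7.47854254  92.        ]
96 [643.29448934  -5.34936081  96.        ]
[325.56329143 199.03441511] [325.64373119 178.09266598] [643.16689609  60.97714688 220.60469037]
```

View pics/c14b.png

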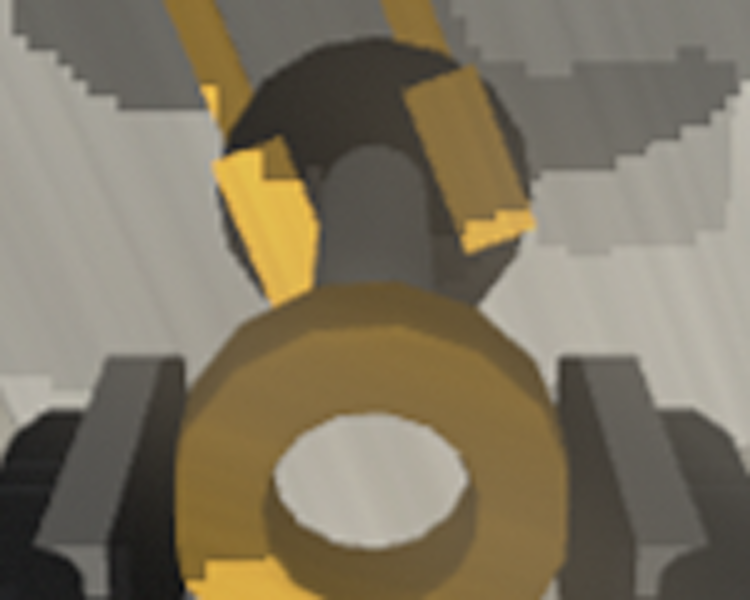

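Stud centre ≈ (643.9, -5.9) and ring centre ≈ (643.3, -7.4), so I'll shift (+0.5, +1.5) mm and lower onto the nose.

servo_tool(increments=[{"dx": 0.05,"dy": 0.15,"dz": -0.6,"ax": 0,"ay": 0,"az": 0,"claw": 1},{"dx": 0.05,"dy": 0.15,"dz": -1.4,"ax": 0,"ay": 0,"az": 0,"claw": 1},{"dx": 0.05,"dy": 0.15,"dz": -2.2,"ax": 0,"ay": 0,"az": 0,"claw": 1},{"dx": 0.05,"dy": 0.15,"dz": -2.9,"ax": 0,"ay": 0,"az": 0,"claw": 1},{"dx": 0.05,"dy": 0.15,"dz": -2.9,"ax": 0,"ay": 0,"az": 0,"claw": 1}])

```text
clock: 8.57
eef_pos: [642.5, -8.3, 24.8]
tool_rot: [-1.574, 0.0, -1.571]
force: [-0.9, 0.1, -0.3]
width: 33.8
```

Run:
```python
from h import *
d=save('wrist','w15.png'); s=read_state(); print(s['clock'],s['eef_pos'],s['tool_rot'],s['width'],s['force'])
crop('w15.png',250,200,400,320,5,'c15.png')
```

```text
8.6167 [642.91868322  -8.44084017  25.45108544] [-1.57298519e+00  1.21745375e-04 -1.57081426e+00] 33.994242478416346 [ 0.06847355  0.89723687 -1.00203628]
```

View pics/c15.png

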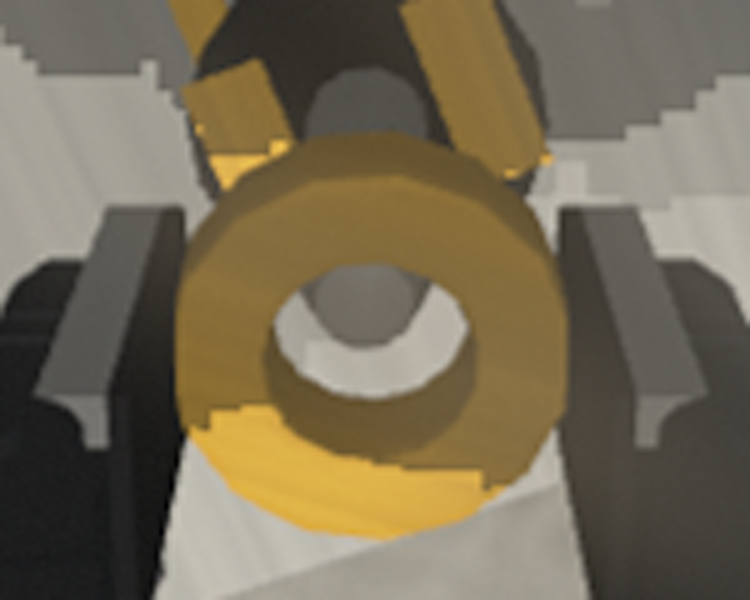

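The nose is inside the bore at crop (365,325), and the bore centre at that height is about (371,342). I'll shift +1.5 mm y and -0.5 mm x, then continue down.

servo_tool(increments=[{"dx": -0.05,"dy": 0.15,"dz": 0,"ax": 0,"ay": 0,"az": 0,"claw": 1},{"dx": -0.05,"dy": 0.15,"dz": -0.6,"ax": 0,"ay": 0,"az": 0,"claw": 1},{"dx": -0.05,"dy": 0.15,"dz": -1.2,"ax": 0,"ay": 0,"az": 0,"claw": 1},{"dx": -0.05,"dy": 0.15,"dz": -1.8,"ax": 0,"ay": 0,"az": 0,"claw": 1},{"dx": -0.05,"dy": 0.15,"dz": -1.8,"ax": 0,"ay": 0,"az": 0,"claw": 1}])

```text
clock: 9.03
eef_pos: [642.4, -7.0, 7.0]
tool_rot: [-1.573, 0.0, -1.571]
force: [0.0, -0.4, -0.2]
width: 33.7
```

Run:
```python
from h import *
d=save('wrist','w16.png'); s=read_state(); print(s['clock'],s['eef_pos'],s['tool_rot'],s['width'],s['force'],s['torque'])
crop('w16.png',250,200,400,320,5,'c16.png')
```

```text
9.0833 [642.71294442  -7.11534587   7.60080904] [-1.57233570e+00 -7.24303220e-05 -1.57090383e+00] 33.45325484799649 [ 0.21068924  0.68706473 -1.03367786] [-0.00248093  0.0238245  -0.00347299]
```

View pics/c16.png

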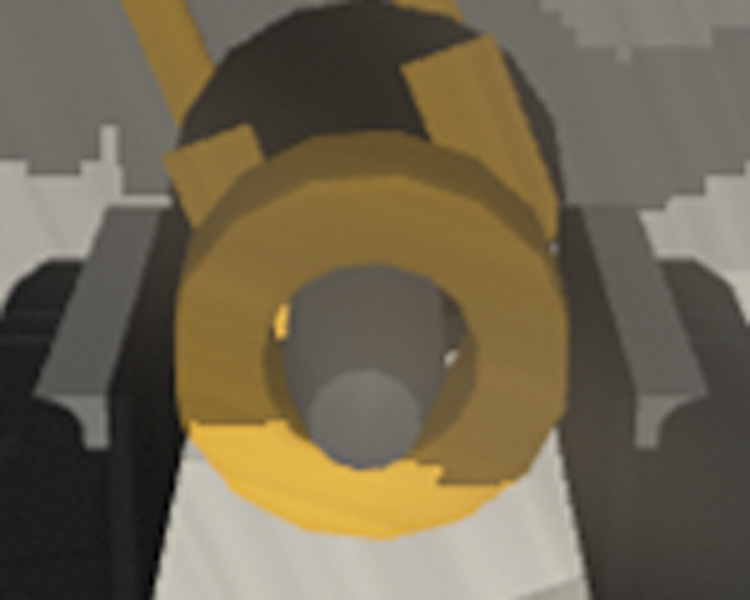

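servo_tool(increments=[{"dx": -0.04,"dy": 0,"dz": -0.6,"ax": 0,"ay": 0,"az": 0,"claw": 1},{"dx": -0.04,"dy": 0,"dz": -1.2,"ax": 0,"ay": 0,"az": 0,"claw": 1},{"dx": -0.04,"dy": 0,"dz": -1.8,"ax": 0,"ay": 0,"az": 0,"claw": 1},{"dx": -0.04,"dy": 0,"dz": -2.3,"ax": 0,"ay": 0,"az": 0,"claw": 1},{"dx": -0.04,"dy": 0,"dz": -2.4,"ax": 0,"ay": 0,"az": 0,"claw": 1}])

```text
clock: 9.5
eef_pos: [642.9, -7.2, -15.2]
tool_rot: [-1.571, 0.0, -1.571]
force: [-3.6, -0.2, 13.7]
width: 33.7
```

Run:
```python
from h import *
d=save('wrist','w17.png'); s=read_state(); print(s['clock'],s['eef_pos'],s['tool_rot'],s['width'],s['force'],s['torque'])
crop('w17.png',230,180,420,330,4.2,'c17.png')
```

```text
9.55 [642.85865318  -7.13373584 -15.17998814] [-1.57122934e+00  2.39755747e-04 -1.57094359e+00] 33.647987812672355 [-0.93723259  0.54702503  4.39410949] [ 0.02963424  0.36413452 -0.03600158]
```

View pics/c17.png

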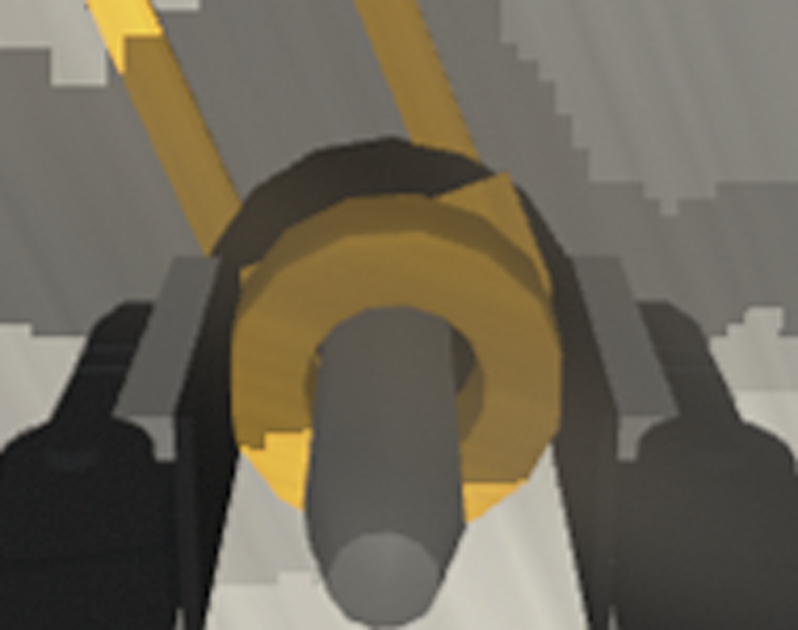

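Collar is home: contact at TCP z=-15.2, i.e. collar bottom at 9.0 mm, with 14 N. I'll release, rise, and go to the sleeve.

servo_tool(increments=[{"dx": 0,"dy": 0,"dz": 0.2,"ax": 0,"ay": 0,"az": 0,"claw": -0.3},{"dx": 0,"dy": 0,"dz": 0.2,"ax": 0,"ay": 0,"az": 0,"claw": -0.3},{"dx": 0,"dy": 0,"dz": 0.2,"ax": 0,"ay": 0,"az": 0,"claw": -0.3},{"dx": 0,"dy": 0,"dz": 3,"ax": 0,"ay": 0,"az": 0,"claw": -0.3},{"dx": 0,"dy": 0,"dz": 7,"ax": 0,"ay": 0,"az": 0,"claw": -0.3},{"dx": 0,"dy": 0,"dz": 11,"ax": 0,"ay": 0,"az": 0,"claw": -0.3},{"dx": -1,"dy": -2,"dz": 12,"ax": 0,"ay": 0,"az": 0,"claw": -0.3},{"dx": -3,"dy": -5,"dz": 12,"ax": 0,"ay": 0,"az": 0,"claw": -0.3}])

```text
clock: 10.22
eef_pos: [618.6, -53.4, 108.6]
tool_rot: [-1.559, 0.002, -1.564]
force: [0.8, -0.6, -0.5]
width: 55.7
```

servo_tool(increments=[{"dx": -14.2,"dy": -25.6,"dz": 0,"ax": 0,"ay": 0,"az": 0,"claw": -0.3},{"dx": -14.2,"dy": -25.6,"dz": 0,"ax": 0,"ay": 0,"az": 0,"claw": -0.3},{"dx": -14.2,"dy": -25.6,"dz": 0,"ax": 0,"ay": 0,"az": 0,"claw": -0.3},{"dx": -14.2,"dy": -25.6,"dz": 0,"ax": 0,"ay": 0,"az": 0,"claw": -0.3},{"dx": -14.2,"dy": -25.6,"dz": 0,"ax": 0,"ay": 0,"az": 0,"claw": -0.3},{"dx": -14.2,"dy": -25.6,"dz": 0,"ax": 0,"ay": 0,"az": 0,"claw": -0.3},{"dx": -14.2,"dy": -25.6,"dz": 0,"ax": 0,"ay": 0,"az": 0,"claw": -0.3},{"dx": -14.2,"dy": -25.6,"dz": 0,"ax": 0,"ay": 0,"az": 0,"claw": -0.3}])

```text
clock: 10.88
eef_pos: [464.4, -323.8, 105.2]
tool_rot: [-1.573, -0.007, -1.585]
force: [-0.7, -1.3, -0.2]
width: 55.7
```

Run:
```python
from h import *
d=save('wrist','w18.png'); s=read_state(); print(s['clock'],s['eef_pos'],s['tool_rot'],s['width'],s['force'])
```

```text
10.9333 [ 467.05272132 -319.57602258  104.95343251] [-1.57191428 -0.00385856 -1.58123855] 55.464712925202846 [ 0.43030479  0.66119957 -0.16618319]
```

View pics/w18.png

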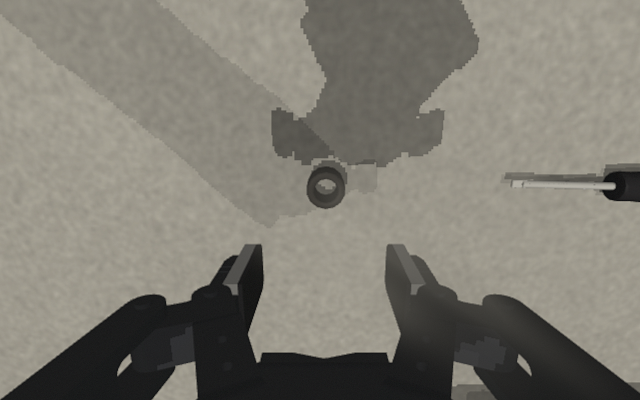

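Run:
```python
from h import *
d=load('w18.png')
crop('w18.png',296,150,356,220,9,'c18.png')
print(back(d,326,187,24)); s=read_state(); print(s['eef_pos'])
```

```text
[ 467.34946912 -315.68474558   24.        ]
[ 467.05272132 -319.57602258  104.95343251]
```

View pics/c18.png

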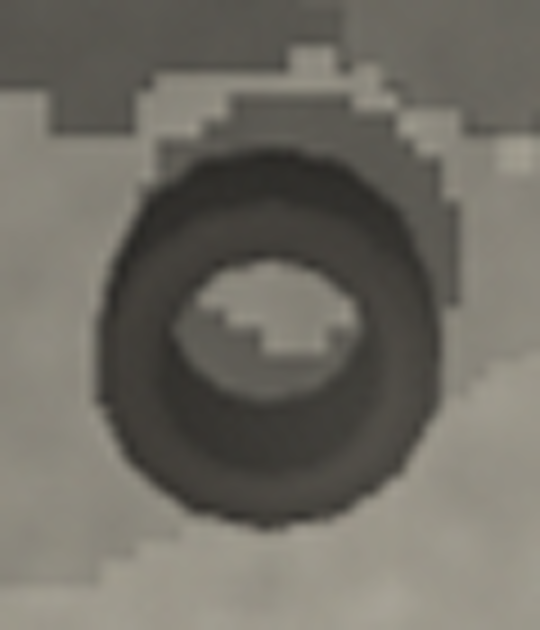

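servo_tool(increments=[{"dx": 0,"dy": 0.05,"dz": -4,"ax": 0,"ay": 0,"az": 0.007,"claw": -0.3},{"dx": 0,"dy": 0.05,"dz": -7,"ax": 0,"ay": 0,"az": 0.007,"claw": -0.3},{"dx": 0,"dy": 0.05,"dz": -9.5,"ax": 0,"ay": 0,"az": 0.007,"claw": -0.3},{"dx": 0,"dy": 0.05,"dz": -10.5,"ax": 0,"ay": 0,"az": 0.007,"claw": -0.3},{"dx": 0,"dy": 0.05,"dz": -10.5,"ax": 0,"ay": 0,"az": 0.007,"claw": -0.3}])

```text
clock: 11.35
eef_pos: [469.9, -310.6, -2.7]
tool_rot: [-1.574, 0.003, -1.563]
force: [-0.7, 0.9, 0.1]
width: 55.7
```

Run:
```python
from h import *
d=save('wrist','w19.png'); s=read_state(); print(s['clock'],s['eef_pos'],s['tool_rot'],s['width'],s['force'])
crop('w19.png',230,180,420,330,4.2,'c19.png')
```

```text
11.4 [ 470.88735083 -311.6228617    -1.0552982 ] [-1.57221955e+00  1.26766694e-03 -1.56301764e+00] 55.54874175671108 [ 0.16818752 -0.1554421  -0.3965603 ]
```

View pics/c19.png

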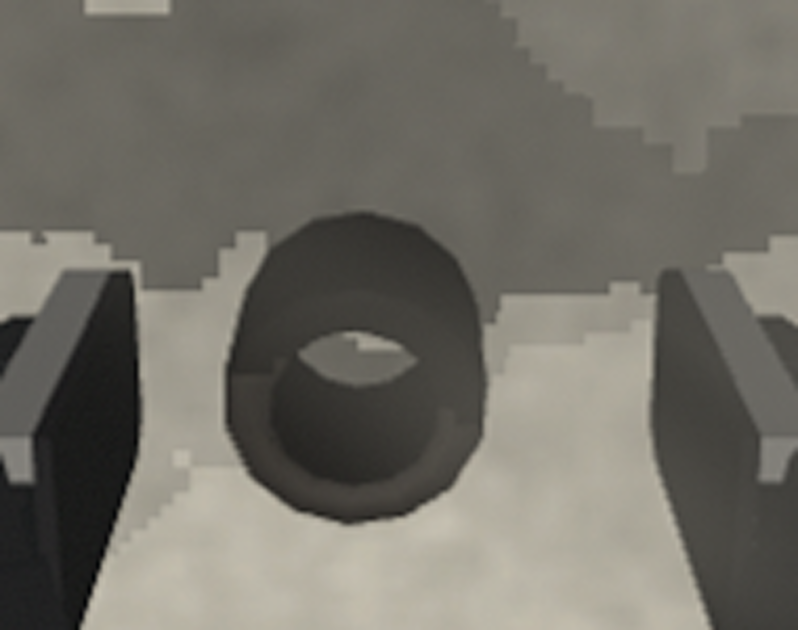

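servo_tool(increments=[{"dx": -0.4,"dy": -0.7,"dz": 0,"ax": 0,"ay": 0,"az": -0.008,"claw": -0.3},{"dx": -0.4,"dy": -0.7,"dz": -0.8,"ax": 0,"ay": 0,"az": -0.008,"claw": -0.3},{"dx": -0.4,"dy": -0.7,"dz": -1.7,"ax": 0,"ay": 0,"az": -0.008,"claw": -0.3},{"dx": -0.4,"dy": -0.7,"dz": -1.7,"ax": 0,"ay": 0,"az": -0.008,"claw": -0.3},{"dx": -0.4,"dy": -0.7,"dz": -1.7,"ax": 0,"ay": 0,"az": -0.008,"claw": 0.1}])

```text
clock: 11.82
eef_pos: [466.8, -319.3, -17.6]
tool_rot: [-1.571, 0.001, -1.572]
force: [-0.0, 0.1, 0.3]
width: 44.4
```

Run:
```python
from h import *
d=save('wrist','w20.png'); s=read_state(); print(s['clock'],s['eef_pos'],s['tool_rot'],s['width'],s['force'])
crop('w20.png',230,180,420,330,4.2,'c20.png')
```

```text
11.8667 [ 466.996131   -319.36394914  -17.40126445] [-1.57085032e+00  3.00612058e-04 -1.57177311e+00] 39.25609623156925 [0.25141202 0.33221728 0.35595333]
```

View pics/c20.png

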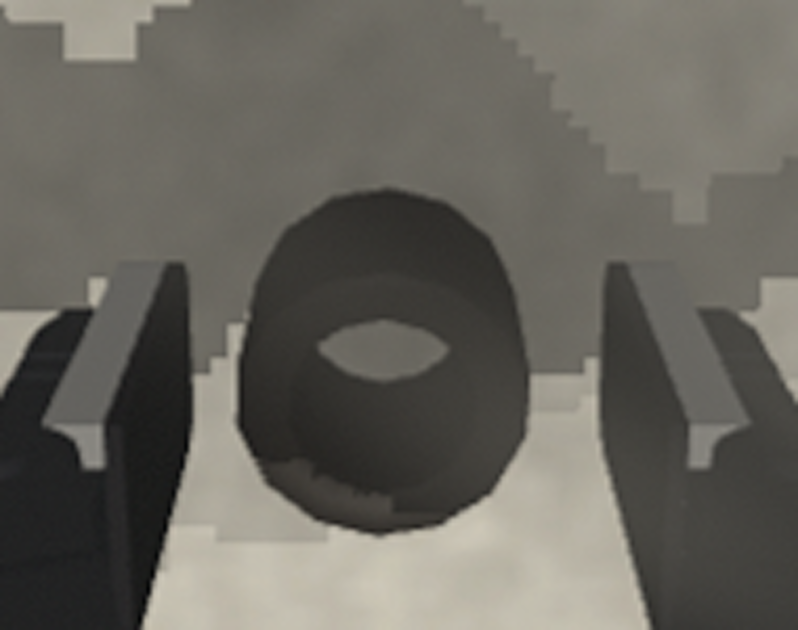

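servo_tool(increments=[{"dx": -0.1,"dy": 0,"dz": 0,"ax": 0,"ay": 0,"az": 0,"claw": 0.1},{"dx": -0.1,"dy": 0,"dz": 0,"ax": 0,"ay": 0,"az": 0,"claw": 0.25},{"dx": -0.1,"dy": 0,"dz": 0,"ax": 0,"ay": 0,"az": 0,"claw": 1},{"dx": -0.1,"dy": 0,"dz": 0,"ax": 0,"ay": 0,"az": 0,"claw": 1},{"dx": -0.1,"dy": 0,"dz": 0,"ax": 0,"ay": 0,"az": 0,"claw": 1}])

```text
clock: 12.28
eef_pos: [466.0, -319.6, -16.7]
tool_rot: [-1.57, -0.0, -1.572]
force: [-0.9, 0.8, 5.6]
width: 27.9
```

Run:
```python
from h import *
d=save('wrist','w21.png'); s=read_state(); print(s['clock'],s['eef_pos'],s['tool_rot'],s['width'],s['force'])
crop('w21.png',230,180,420,330,4.2,'c21.png')
```

```text
12.3333 [ 465.98278744 -319.55057063  -16.76556076] [-1.57054999e+00  1.33489606e-05 -1.57191137e+00] 27.901180217703658 [-1.17783395  0.59981467  5.85502111]
```

View pics/c21.png

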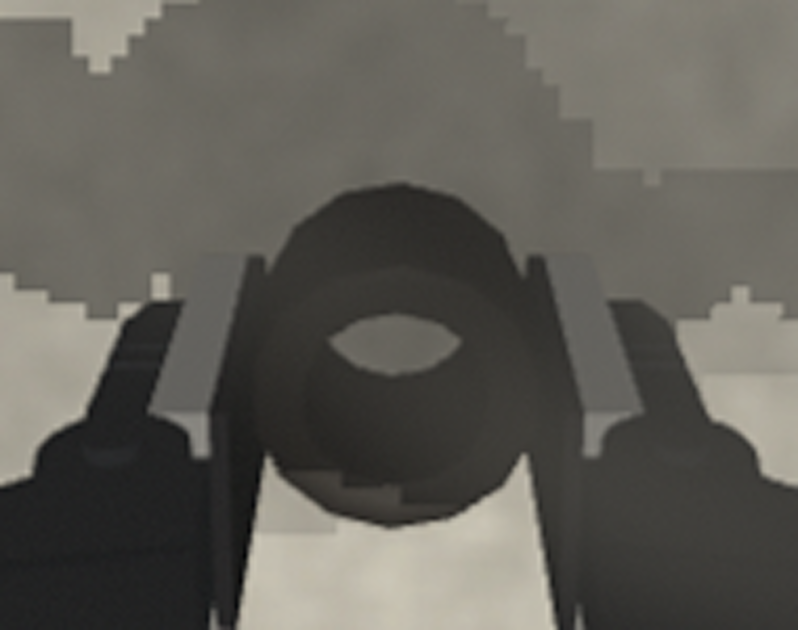

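Run:
```python
from h import *
d=load('w21.png'); e=read_state()['eef_pos']
print(back(d,323.1,274,24)-e)
d=load('w14.png'); print(back(d,324.4,271.7,92.2)-np.array([642.92,-8.69,56]))
```

```text
[ 0.96567459  1.80950004 40.76556076]
[ 0.37838048  1.31791654 36.2       ]
```

servo_tool(increments=[{"dx": 0,"dy": 0,"dz": 2,"ax": 0,"ay": 0,"az": 0,"claw": 1},{"dx": 0,"dy": 0,"dz": 5,"ax": 0,"ay": 0,"az": 0,"claw": 1},{"dx": 1,"dy": 2,"dz": 8.5,"ax": 0,"ay": 0,"az": 0,"claw": 1},{"dx": 2.5,"dy": 5,"dz": 10.5,"ax": 0,"ay": 0,"az": 0,"claw": 1},{"dx": 4.3,"dy": 8.5,"dz": 10.5,"ax": 0,"ay": 0,"az": 0,"claw": 1},{"dx": 6.2,"dy": 12,"dz": 10.5,"ax": 0,"ay": 0,"az": 0,"claw": 1},{"dx": 8.1,"dy": 15.5,"dz": 10.5,"ax": 0,"ay": 0,"az": 0,"claw": 1},{"dx": 10,"dy": 19,"dz": 10.5,"ax": 0,"ay": 0,"az": 0,"claw": 1}])

```text
clock: 13.0
eef_pos: [566.8, -127.6, 88.0]
tool_rot: [-1.57, 0.0, -1.572]
force: [-0.3, -0.4, 0.3]
width: 28.6
```

servo_tool(increments=[{"dx": 2,"dy": 3.5,"dz": 0,"ax": 0,"ay": 0,"az": 0,"claw": 1},{"dx": 4,"dy": 7,"dz": 0,"ax": 0,"ay": 0,"az": 0,"claw": 1},{"dx": 6,"dy": 10,"dz": 0,"ax": 0,"ay": 0,"az": 0,"claw": 1},{"dx": 7.5,"dy": 12,"dz": 0,"ax": 0,"ay": 0,"az": 0,"claw": 1},{"dx": 7.7,"dy": 12.2,"dz": -1,"ax": 0,"ay": 0,"az": 0,"claw": 1},{"dx": 7.7,"dy": 12.2,"dz": -2.5,"ax": 0,"ay": 0,"az": 0,"claw": 1},{"dx": 7.7,"dy": 12.2,"dz": -2.5,"ax": 0,"ay": 0,"az": 0,"claw": 1}])

```text
clock: 13.58
eef_pos: [640.8, -6.9, 59.9]
tool_rot: [-1.576, -0.0, -1.571]
force: [-0.3, 0.0, -0.7]
width: 28.1
```

Run:
```python
from h import *
d=save('wrist','w22.png'); s=read_state(); print(s['clock'],s['eef_pos'],s['tool_rot'],s['width'],s['force'])
crop('w22.png',250,150,410,280,4.8,'c22.png')
for p in [(643.9,-5.9,9),(643.9,-5.9,57),(643.9,1.1,21)]: print(proj(d,p))
```

```text
13.6333 [641.19006255  -7.74631574  61.0402937 ] [-1.57463296e+00 -3.24195412e-04 -1.57193924e+00] 28.225944131403352 [-0.63536207 -0.8887659  -1.09620907]
[326.72955652 209.01191735]
[327.13634671 235.94685969]
[326.8501935  204.21292905]
```

View pics/c22.png

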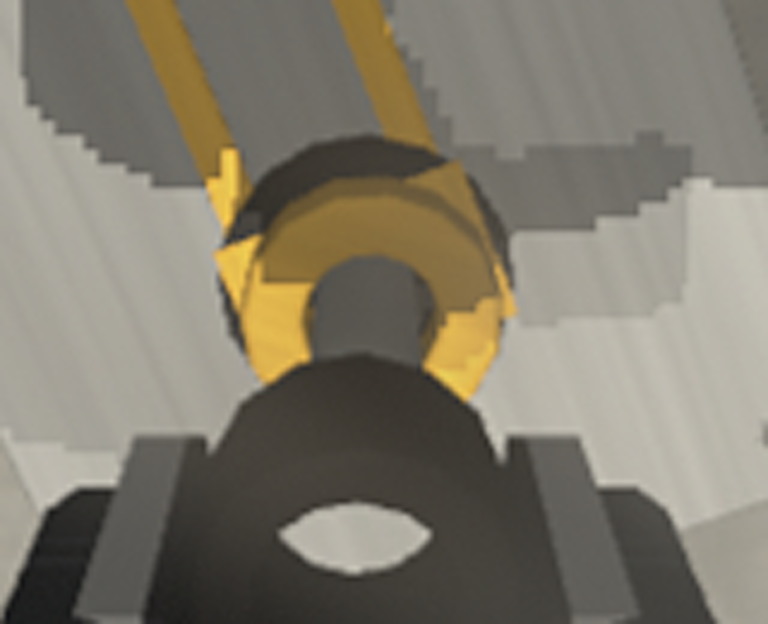

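servo_tool(increments=[{"dx": 0.18,"dy": 0.05,"dz": -0.6,"ax": 0,"ay": 0,"az": 0,"claw": 1},{"dx": 0.18,"dy": 0.05,"dz": -1.4,"ax": 0,"ay": 0,"az": 0,"claw": 1},{"dx": 0.18,"dy": 0.05,"dz": -2.1,"ax": 0,"ay": 0,"az": 0,"claw": 1},{"dx": 0.18,"dy": 0.05,"dz": -2.7,"ax": 0,"ay": 0,"az": 0,"claw": 1},{"dx": 0.18,"dy": 0.05,"dz": -2.7,"ax": 0,"ay": 0,"az": 0,"claw": 1}])

```text
clock: 14.05
eef_pos: [643.6, -7.2, 34.1]
tool_rot: [-1.573, 0.0, -1.572]
force: [-0.4, -0.5, 0.1]
width: 27.6
```

Run:
```python
from h import *
d=save('wrist','w23.png'); s=read_state(); print(s['clock'],s['eef_pos'],s['tool_rot'],s['width'],s['force'])
crop('w23.png',250,190,400,310,5,'c23.png')
im=cv2.imread('pics/c23.png'); cv2.imwrite('pics/c23.png',cv2.convertScaleAbs(im,alpha=1.8,beta=10))
```

```text
14.1 [644.01744073  -7.18399185  34.74230414] [-1.57248320e+00  1.23160571e-04 -1.57218597e+00] 28.104438875564384 [ 0.05459392 -0.66108507 -0.17823896]
```

View pics/c23.png

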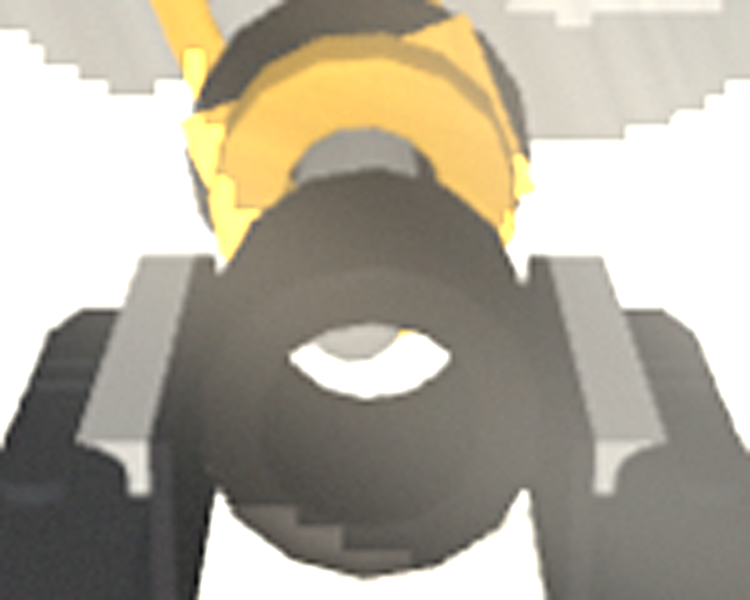

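Nose seen in the sleeve bore at crop (357,340), 14 px left of the sleeve axis. I'll correct -1.5 mm x and continue.

servo_tool(increments=[{"dx": -0.15,"dy": 0,"dz": 0,"ax": 0,"ay": 0,"az": 0,"claw": 1},{"dx": -0.15,"dy": 0,"dz": -0.6,"ax": 0,"ay": 0,"az": 0,"claw": 1},{"dx": -0.15,"dy": 0,"dz": -1.2,"ax": 0,"ay": 0,"az": 0,"claw": 1},{"dx": -0.15,"dy": 0,"dz": -1.8,"ax": 0,"ay": 0,"az": 0,"claw": 1},{"dx": -0.15,"dy": 0,"dz": -1.8,"ax": 0,"ay": 0,"az": 0,"claw": 1}])

```text
clock: 14.52
eef_pos: [642.2, -6.9, 16.1]
tool_rot: [-1.573, 0.0, -1.572]
force: [-0.0, 0.4, -0.9]
width: 27.8
```

Run:
```python
from h import *
d=save('wrist','w24.png'); s=read_state(); print(s['clock'],s['eef_pos'],s['tool_rot'],s['width'],s['force'],s['torque'])
crop('w24.png',250,190,400,310,5,'c24.png')
im=cv2.imread('pics/c24.png'); cv2.imwrite('pics/c24.png',cv2.convertScaleAbs(im,alpha=1.8,beta=10))
```

```text
14.5667 [642.46835354  -6.95986844  16.56207357] [-1.57266272e+00  6.77346430e-05 -1.57171582e+00] 27.710667987269325 [-0.55201829 -0.04822393 -0.45419916] [0.06992262 0.00977527 0.01591832]
```

View pics/c24.png

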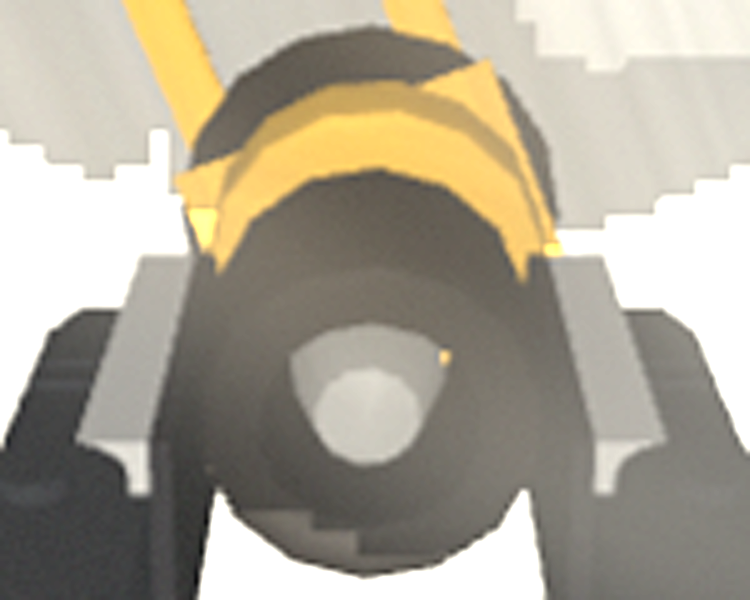

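servo_tool(increments=[{"dx": 0,"dy": 0,"dz": -0.5,"ax": 0,"ay": 0,"az": 0,"claw": 1},{"dx": 0,"dy": 0,"dz": -0.9,"ax": 0,"ay": 0,"az": 0,"claw": 1},{"dx": 0,"dy": 0,"dz": -1.2,"ax": 0,"ay": 0,"az": 0,"claw": 1},{"dx": 0,"dy": 0,"dz": -1.4,"ax": 0,"ay": 0,"az": 0,"claw": 1},{"dx": 0,"dy": 0,"dz": -1.4,"ax": 0,"ay": 0,"az": 0,"claw": 1}])

```text
clock: 14.98
eef_pos: [643.1, -7.0, 4.3]
tool_rot: [-1.571, 0.0, -1.572]
force: [-2.6, 0.9, 5.5]
width: 28.5
```

Run:
```python
from h import *
d=save('wrist','w25.png'); s=read_state(); print(s['clock'],s['eef_pos'],s['tool_rot'],s['width'],s['force'],s['torque'])
crop('w25.png',230,180,420,330,4.2,'c25.png')
im=cv2.imread('pics/c25.png'); cv2.imwrite('pics/c25.png',cv2.convertScaleAbs(im,alpha=1.8,beta=10))
```

```text
15.0333 [643.13079328  -6.96999744   4.28092606] [-1.57108462e+00  3.99206355e-04 -1.57183429e+00] 27.89643689008581 [-3.01145182 -0.52070518  5.39293265] [0.11192934 0.47506577 0.00205767]
```

View pics/c25.png

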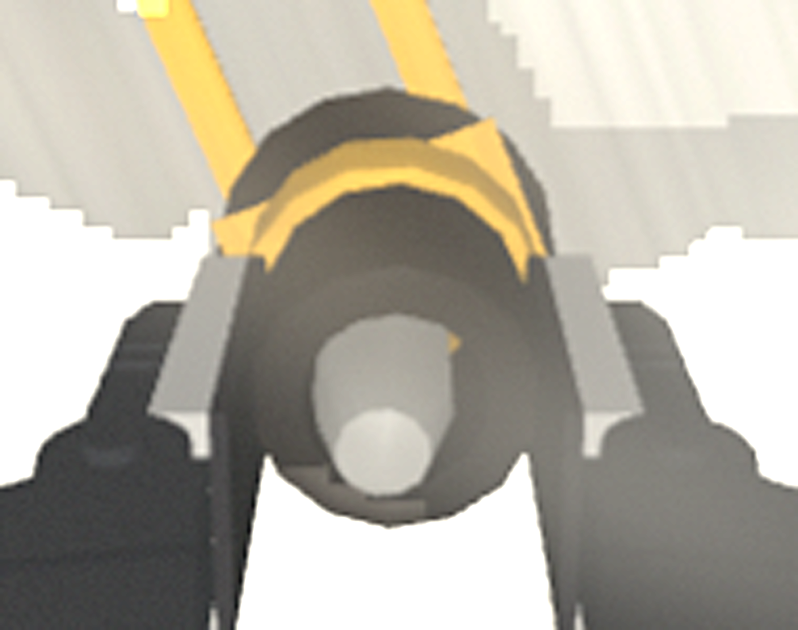

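Sleeve bottom = 4.28+16.77 = 21.05 mm, so it is home on the collar. Release, rise, and go over the plug with yaw -2.766.

servo_tool(increments=[{"dx": 0,"dy": 0,"dz": -0.1,"ax": 0,"ay": 0,"az": 0,"claw": -0.3},{"dx": 0,"dy": 0,"dz": 0,"ax": 0,"ay": 0,"az": 0,"claw": -0.3},{"dx": 0,"dy": 0,"dz": 0,"ax": 0,"ay": 0,"az": 0,"claw": -0.3},{"dx": 0,"dy": 0,"dz": 2,"ax": 0,"ay": 0,"az": 0,"claw": -0.3},{"dx": 0,"dy": 0,"dz": 5.5,"ax": 0,"ay": 0,"az": 0,"claw": -0.6},{"dx": 0,"dy": 0,"dz": 9,"ax": 0,"ay": 0,"az": 0,"claw": -1},{"dx": 0,"dy": 1,"dz": 11,"ax": 0,"ay": 0,"az": -0.1,"claw": -1},{"dx": -1,"dy": 3,"dz": 11,"ax": 0,"ay": 0,"az": -0.2,"claw": -1}])

```text
clock: 15.7
eef_pos: [638.9, 18.9, 119.3]
tool_rot: [-1.558, 0.0, -1.781]
force: [1.1, 0.4, 0.2]
width: 84.8
```

Run:
```python
from h import *
d=save('wrist','w26.png'); s=read_state(); print(s['clock'],s['eef_pos'],s['tool_rot'],s['width'],s['force'],s['qpos'])
```

```text
15.75 [633.70160012  28.06480953 116.12734994] [-1.56833702  0.00484889 -1.77848901] 85.20576927671628 [-2.94834859  4.70969748 -0.80648168] [-0.30169634  0.73720895  0.36453618  1.66016376 -0.34497398  0.8046404
  0.00924908]
```

View pics/w26.png

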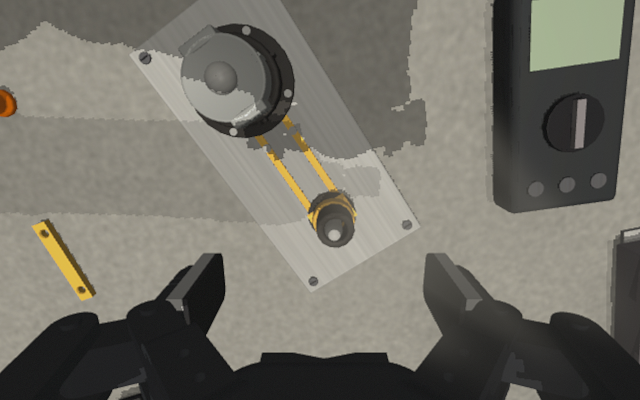

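Collar and sleeve are stacked on the stud at (335,225), and the ball is centred in the plug at (220,78). I'm moving over the plug.

servo_tool(increments=[{"dx": -1.5,"dy": 3.5,"dz": 0,"ax": 0,"ay": 0,"az": -0.12,"claw": -1},{"dx": -3,"dy": 7,"dz": 0,"ax": 0,"ay": 0,"az": -0.24,"claw": -1},{"dx": -3.7,"dy": 9.2,"dz": 0,"ax": 0,"ay": 0,"az": -0.36,"claw": -1},{"dx": -3.7,"dy": 9.2,"dz": 0,"ax": 0,"ay": 0,"az": -0.48,"claw": -1},{"dx": -3.7,"dy": 9.2,"dz": 0,"ax": 0,"ay": 0,"az": -0.6,"claw": -1},{"dx": -3.7,"dy": 9.2,"dz": 0,"ax": 0,"ay": 0,"az": -0.72,"claw": -1},{"dx": -3.7,"dy": 9.2,"dz": 0,"ax": 0,"ay": 0,"az": -0.84,"claw": -1},{"dx": -3.7,"dy": 9.2,"dz": 0,"ax": 0,"ay": 0,"az": -0.96,"claw": -1}])

```text
clock: 16.42
eef_pos: [595.8, 115.3, 113.0]
tool_rot: [-1.571, -0.001, -2.736]
force: [0.2, 0.1, -0.6]
width: 85.3
```

servo_tool(increments=[{"dx": 0,"dy": 0,"dz": 0,"ax": 0,"ay": 0,"az": -0.035,"claw": -1},{"dx": 0,"dy": 0,"dz": 0,"ax": 0,"ay": 0,"az": -0.035,"claw": -1},{"dx": 0,"dy": 0,"dz": 0,"ax": 0,"ay": 0,"az": -0.035,"claw": -1}])

```text
clock: 16.67
eef_pos: [595.9, 115.1, 113.0]
tool_rot: [-1.571, -0.001, -2.764]
force: [0.7, -0.5, 0.3]
width: 85.3
```

Run:
```python
from h import *
d=save('wrist','w27.png'); s=read_state(); print(s['clock'],s['eef_pos'],s['tool_rot'],s['width'],s['force'],s['qpos'])
print(proj(d,(595.8,114.9,63)),-d['R'].T@d['t'])
```

```text
16.7167 [595.97137882 115.04846635 113.17995827] [-1.57096464e+00 -7.50216057e-04 -2.76480102e+00] 85.41385557881351 [ 0.09557017 -0.18775137  0.30911875] [-0.62035478  0.77441457  0.65169727  1.74228664 -0.60752357  0.83752637
 -0.87922046]
[323.70492536 212.43744601] [661.77410647 140.79823533 278.70646843]
```

View pics/w27.png

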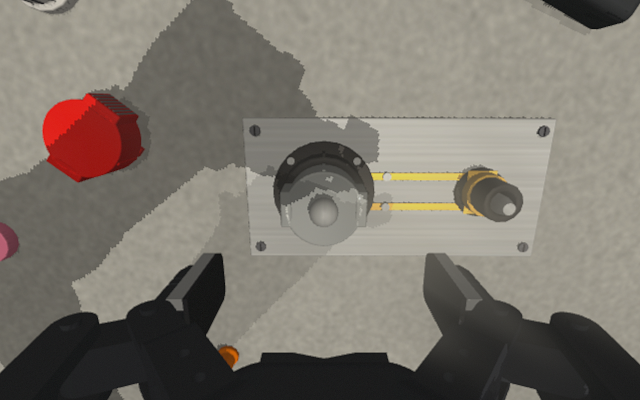

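Run:
```python
from h import *
d=load('w27.png')
print(back(d,323.5,211,63))
crop('w27.png',260,130,390,260,4.6,'c27.png')
```

```text
[596.69663318 115.40426278  63.        ]
```

View pics/c27.png

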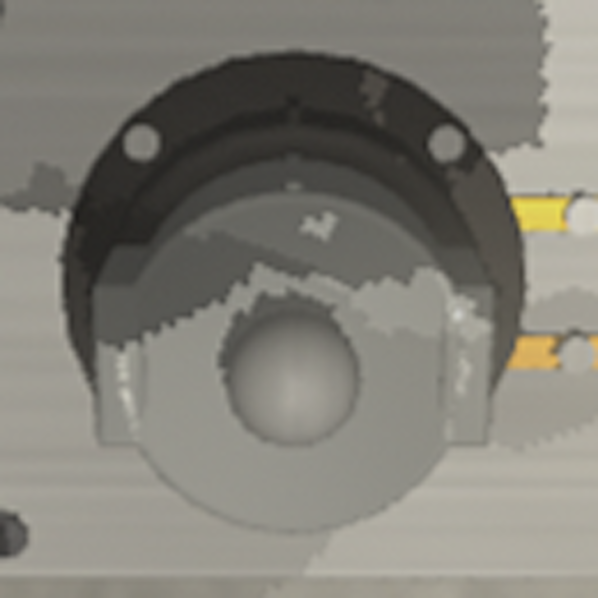

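servo_tool(increments=[{"dx": 0.05,"dy": 0.05,"dz": -3,"ax": 0,"ay": 0,"az": 0,"claw": -1},{"dx": 0.05,"dy": 0.05,"dz": -5.5,"ax": 0,"ay": 0,"az": 0,"claw": -1},{"dx": 0.05,"dy": 0.05,"dz": -7.5,"ax": 0,"ay": 0,"az": 0,"claw": -1},{"dx": 0.05,"dy": 0.05,"dz": -9,"ax": 0,"ay": 0,"az": 0,"claw": -1},{"dx": 0.05,"dy": 0.05,"dz": -9,"ax": 0,"ay": 0,"az": 0,"claw": -1},{"dx": 0.05,"dy": 0.05,"dz": -9,"ax": 0,"ay": 0,"az": 0,"claw": -1}])

```text
clock: 17.22
eef_pos: [596.3, 115.2, 23.1]
tool_rot: [-1.571, -0.001, -2.766]
force: [0.1, -0.8, 0.1]
width: 85.7
```

Run:
```python
from h import *
d=save('wrist','w28.png'); s=read_state(); print(s['clock'],s['eef_pos'],s['tool_rot'],s['width'],s['force'])
e=s['eef_pos']
J=np.array([-np.sin(-2.766),np.cos(-2.766),0])
for z in (30,34,38,58): print(z,[proj(d,np.array([596.6,115.4,z])+k*30*J).round(1) for k in(-1,1)])
```

```text
17.2667 [597.21979158 115.16856252  24.10999547] [-1.57055758e+00  5.48291190e-04 -2.76651340e+00] 85.52944344327447 [-0.44803873 -0.14229859  0.62675387]
30 [array([264.4, 246.2]), array([381.6, 246.3])]
34 [array([263.1, 249.5]), array([383. , 249.5])]
38 [array([261.6, 252.9]), array([384.3, 253. ])]
58 [array([253.3, 272.7]), array([392.3, 272.8])]
```

View pics/w28.png

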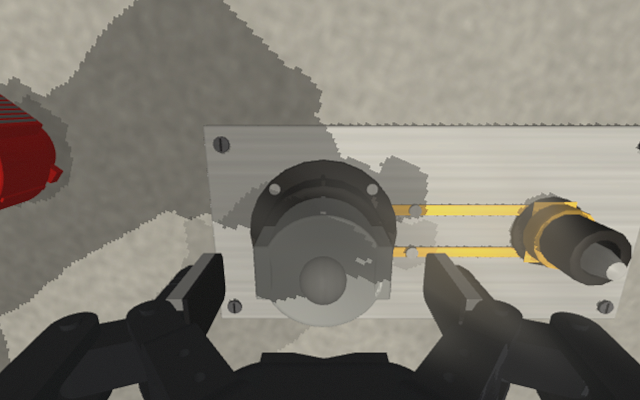

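Wings at columns 254 and 392, straddled by the pads at 224 and 426. The pads sit about 2.5 mm too far from the camera side, so I'll correct that, descend and close gently.

servo_tool(increments=[{"dx": 0.2,"dy": 0.1,"dz": -0.7,"ax": 0,"ay": 0,"az": 0,"claw": -1},{"dx": 0.2,"dy": 0.1,"dz": -1.4,"ax": 0,"ay": 0,"az": 0,"claw": -1},{"dx": 0.2,"dy": 0.1,"dz": -1.4,"ax": 0,"ay": 0,"az": 0,"claw": -0.8},{"dx": 0.2,"dy": 0.1,"dz": -1.4,"ax": 0,"ay": 0,"az": 0,"claw": -0.55},{"dx": 0.2,"dy": 0.1,"dz": -1.4,"ax": 0,"ay": 0,"az": 0,"claw": -0.55},{"dx": 0.2,"dy": 0.1,"dz": -1.4,"ax": 0,"ay": 0,"az": 0,"claw": -0.55}])

```text
clock: 17.77
eef_pos: [599.0, 116.4, 9.9]
tool_rot: [-1.571, 0.0, -2.767]
force: [-0.1, -0.1, -0.6]
width: 66.2
```

Run:
```python
from h import *
d=save('wrist','w29.png'); s=read_state(); print(s['clock'],s['eef_pos'],s['tool_rot'],s['width'],s['force'])
crop('w29.png',200,180,450,350,3.2,'c29.png')
```

```text
17.8167 [598.98461282 116.47417421   9.89374983] [-1.57067636e+00  4.98808283e-04 -2.76682487e+00] 66.06138363385466 [-0.48975216  0.02667234 -0.21570423]
```

View pics/c29.png

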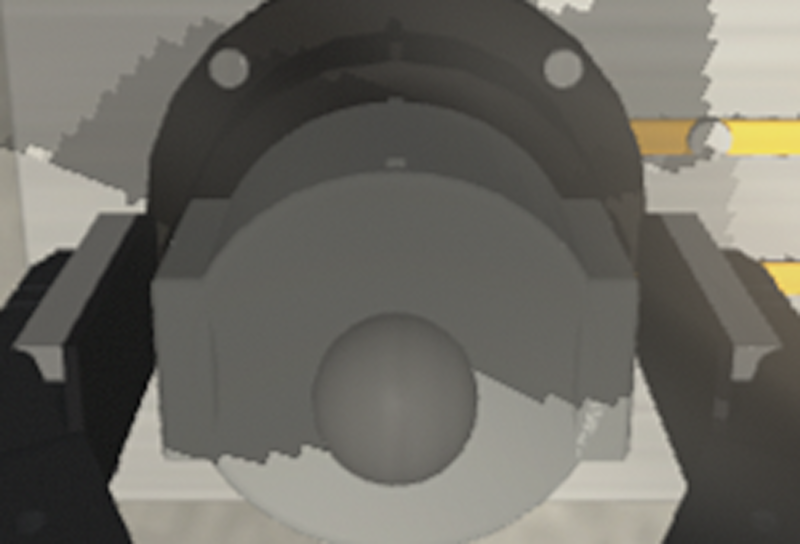

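servo_tool(increments=[{"dx": 0,"dy": 0,"dz": 0,"ax": 0,"ay": 0,"az": 0,"claw": -0.5},{"dx": 0,"dy": 0,"dz": 0,"ax": 0,"ay": 0,"az": 0,"claw": -0.46},{"dx": 0,"dy": 0,"dz": 0,"ax": 0,"ay": 0,"az": 0,"claw": -0.42},{"dx": 0,"dy": 0,"dz": 0,"ax": 0,"ay": 0,"az": 0,"claw": -0.38},{"dx": 0,"dy": 0,"dz": 0,"ax": 0,"ay": 0,"az": 0,"claw": -0.2},{"dx": 0,"dy": 0,"dz": 0,"ax": 0,"ay": 0,"az": 0,"claw": 1},{"dx": 0,"dy": 0,"dz": 0,"ax": 0,"ay": 0,"az": 0,"claw": 1}])

```text
clock: 18.4
eef_pos: [598.9, 116.5, 10.1]
tool_rot: [-1.571, 0.0, -2.767]
force: [-1.3, -0.3, 5.4]
width: 59.1
```

Run:
```python
from h import *
d=save('wrist','w30.png'); s=read_state(); print(s['clock'],s['eef_pos'],s['tool_rot'],s['width'],s['force'],s['torque'])
crop('w30.png',200,180,450,350,3.2,'c30.png')
```

```text
18.45 [598.91793002 116.50454267  10.12839274] [-1.57096474e+00  4.67826341e-04 -2.76682416e+00] 58.808912089762124 [-1.23676805  0.47971357  6.28219892] [0.0298068  0.262963   0.03529184]
```

View pics/c30.png

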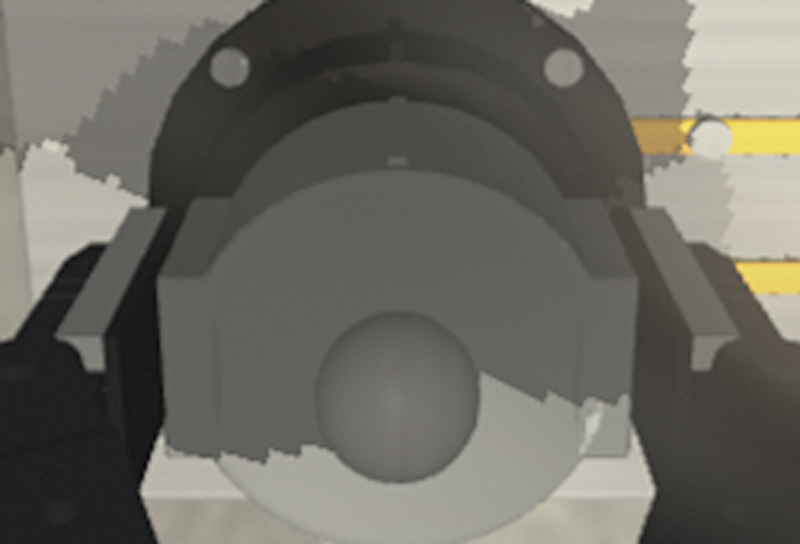

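Gripped: width 58.9, ball centred at crop (397,396). I'll turn anticlockwise in stages, compensating for the TCP-to-axis offset (2.5, 1.25) mm.

servo_tool(increments=[{"dx": -0.01,"dy": 0.01,"dz": 0.05,"ax": 0,"ay": 0,"az": 0.03,"claw": 1},{"dx": -0.02,"dy": 0.03,"dz": 0.05,"ax": 0,"ay": 0,"az": 0.1,"claw": 1},{"dx": -0.04,"dy": 0.05,"dz": 0.05,"ax": 0,"ay": 0,"az": 0.18,"claw": 1},{"dx": -0.06,"dy": 0.07,"dz": 0.05,"ax": 0,"ay": 0,"az": 0.27,"claw": 1},{"dx": -0.07,"dy": 0.09,"dz": 0.05,"ax": 0,"ay": 0,"az": 0.36,"claw": 1},{"dx": -0.08,"dy": 0.1,"dz": 0.05,"ax": 0,"ay": 0,"az": 0.44,"claw": 1},{"dx": -0.09,"dy": 0.1,"dz": 0.05,"ax": 0,"ay": 0,"az": 0.5,"claw": 1},{"dx": -0.1,"dy": 0.11,"dz": 0.05,"ax": 0,"ay": 0,"az": 0.524,"claw": 1}])

```text
clock: 19.12
eef_pos: [598.0, 117.5, 10.1]
tool_rot: [-1.571, 0.001, -2.24]
force: [0.7, 0.5, 1.8]
width: 58.5
```

Run:
```python
from h import *
d=save('wrist','w31.png'); s=read_state(); print(s['clock'],s['eef_pos'],s['tool_rot'],s['width'],s['force'],s['torque'],s['qpos'])
crop('w31.png',200,180,450,350,3.2,'c31.png')
```

```text
19.1667 [597.9780107  117.52666111  10.1450774 ] [-1.57066883e+00  5.00476062e-04 -2.24062664e+00] 59.255766031715574 [0.1875681  0.43855189 0.88267066] [0.02790548 0.01142503 0.008361  ] [-0.4815194   0.87604762  0.40174287  1.78083508 -0.56112256  0.60029666
 -0.40749573]
```

View pics/c31.png

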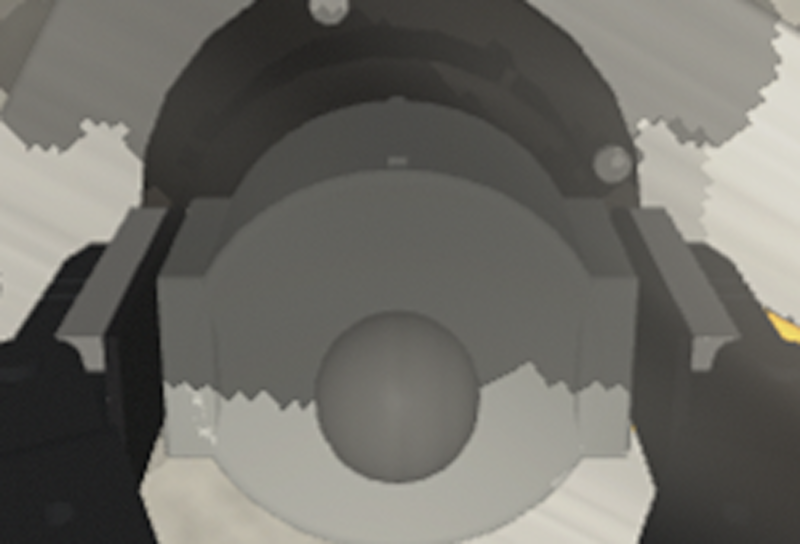

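Forces are negligible and the plug turns with the tool. I'll continue.

servo_tool(increments=[{"dx": -0.01,"dy": 0.01,"dz": 0,"ax": 0,"ay": 0,"az": 0.04,"claw": 1},{"dx": -0.03,"dy": 0.02,"dz": 0,"ax": 0,"ay": 0,"az": 0.11,"claw": 1},{"dx": -0.05,"dy": 0.03,"dz": 0,"ax": 0,"ay": 0,"az": 0.2,"claw": 1},{"dx": -0.08,"dy": 0.04,"dz": 0,"ax": 0,"ay": 0,"az": 0.29,"claw": 1},{"dx": -0.1,"dy": 0.05,"dz": 0,"ax": 0,"ay": 0,"az": 0.38,"claw": 1},{"dx": -0.12,"dy": 0.05,"dz": 0,"ax": 0,"ay": 0,"az": 0.46,"claw": 1},{"dx": -0.14,"dy": 0.05,"dz": 0,"ax": 0,"ay": 0,"az": 0.52,"claw": 1},{"dx": -0.15,"dy": 0.05,"dz": 0,"ax": 0,"ay": 0,"az": 0.56,"claw": 1}])

```text
clock: 19.83
eef_pos: [595.8, 117.6, 10.1]
tool_rot: [-1.572, -0.0, -1.681]
force: [-1.5, -0.1, 3.3]
width: 58.8
```

Run:
```python
from h import *
s=read_state(); print(s['clock'],s['eef_pos'],s['tool_rot'],s['width'],s['force'],s['torque'],s['qpos'])
```

```text
19.8333 [595.83325574 117.63803783  10.13098449] [-1.57161197e+00 -3.43542387e-04 -1.68141864e+00] 58.779417975967476 [-1.54614512 -0.07527802  3.29778376] [-0.1374511   0.23760496 -0.07720053] [-0.39924883  0.8503903   0.25933657  1.78287066 -0.37271162  0.55754718
 -0.01608379]
```

servo_tool(increments=[{"dx": -0.01,"dy": 0,"dz": 0,"ax": 0,"ay": 0,"az": 0.04,"claw": 1},{"dx": -0.03,"dy": 0,"dz": 0,"ax": 0,"ay": 0,"az": 0.11,"claw": 1},{"dx": -0.06,"dy": -0.01,"dz": 0,"ax": 0,"ay": 0,"az": 0.2,"claw": 1},{"dx": -0.08,"dy": -0.02,"dz": 0,"ax": 0,"ay": 0,"az": 0.29,"claw": 1},{"dx": -0.1,"dy": -0.02,"dz": 0,"ax": 0,"ay": 0,"az": 0.38,"claw": 1},{"dx": -0.11,"dy": -0.03,"dz": 0,"ax": 0,"ay": 0,"az": 0.45,"claw": 1},{"dx": -0.12,"dy": -0.03,"dz": 0,"ax": 0,"ay": 0,"az": 0.485,"claw": 1},{"dx": -0.12,"dy": -0.03,"dz": 0,"ax": 0,"ay": 0,"az": 0.485,"claw": 1}])

```text
clock: 20.5
eef_pos: [593.6, 117.3, 10.2]
tool_rot: [-1.573, 0.001, -1.198]
force: [-4.3, -0.1, 4.3]
width: 59.5
```

Run:
```python
from h import *
d=save('wrist','w32.png'); s=read_state(); print(s['clock'],s['eef_pos'],s['tool_rot'],s['width'],s['force'],s['torque'],s['qpos'])
crop('w32.png',160,120,480,350,2.5,'c32.png')
```

```text
20.55 [593.59713094 117.39022341  10.14448419] [-1.57352566e+00  8.36442393e-04 -1.19877868e+00] 58.79328125109068 [-2.6808296  -0.86529177  5.20686617] [-0.07279255  0.61196098 -0.01710525] [-0.32542342  0.83604197  0.13681341  1.78496796 -0.20006506  0.53690074
  0.31143346]
```

View pics/c32.png

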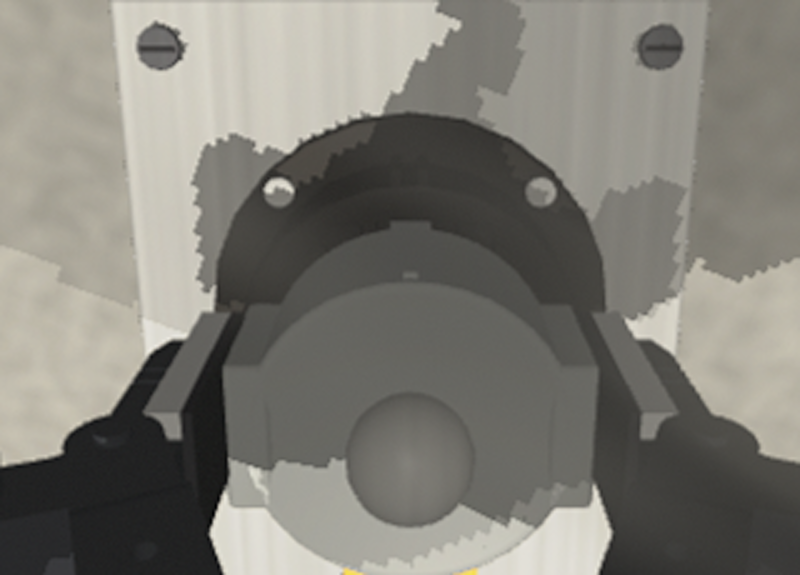

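Turned: the plate edges are now symmetric about the view, so it is 90°. There is a slight -x reaction of 3 N. I'll relieve it and start lifting gently.

servo_tool(increments=[{"dx": -0.06,"dy": 0,"dz": 0,"ax": 0,"ay": 0,"az": 0,"claw": 1},{"dx": -0.12,"dy": 0,"dz": 0.02,"ax": 0,"ay": 0,"az": 0,"claw": 1},{"dx": -0.12,"dy": 0,"dz": 0.08,"ax": 0,"ay": 0,"az": 0,"claw": 1},{"dx": -0.12,"dy": 0,"dz": 0.18,"ax": 0,"ay": 0,"az": 0,"claw": 1},{"dx": -0.12,"dy": 0,"dz": 0.3,"ax": 0,"ay": 0,"az": 0,"claw": 1},{"dx": -0.12,"dy": 0,"dz": 0.42,"ax": 0,"ay": 0,"az": 0,"claw": 1},{"dx": -0.12,"dy": 0,"dz": 0.5,"ax": 0,"ay": 0,"az": 0,"claw": 1}])

```text
clock: 21.13
eef_pos: [593.8, 117.9, 15.1]
tool_rot: [-1.571, 0.0, -1.198]
force: [-0.1, -1.1, -2.0]
width: 58.5
```

Run:
```python
from h import *
d=save('wrist','w33.png'); s=read_state(); print(s['clock'],s['eef_pos'],s['tool_rot'],s['width'],s['force'],s['torque'])
crop('w33.png',160,120,480,350,2.5,'c33.png')
```

```text
21.1833 [593.87973162 117.87196845  15.26424337] [-1.57074985e+00  1.31619246e-04 -1.19779740e+00] 58.31270573783943 [ 0.21810068 -0.3131074  -2.79604985] [0.06335095 0.1398075  0.0191685 ]
```

View pics/c33.png

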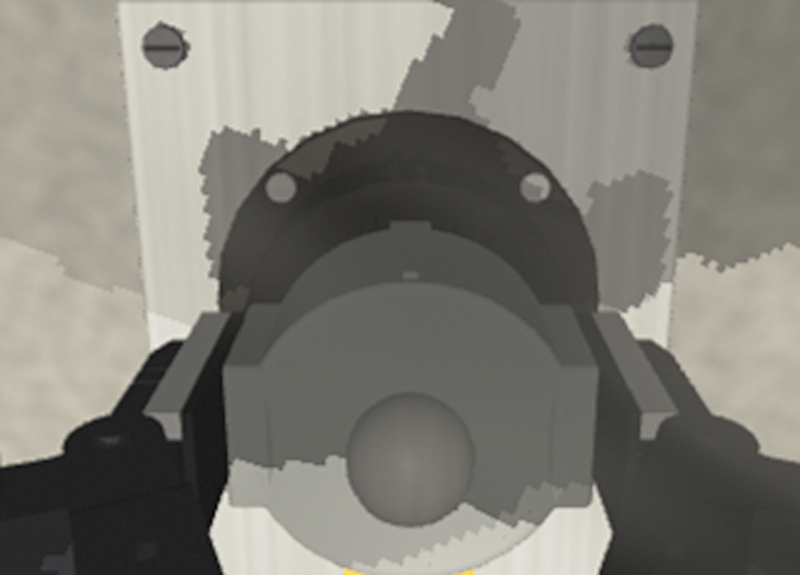

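Lifted 5 mm freely, with the ball centred. Continuing straight up.

servo_tool(increments=[{"dx": 0,"dy": 0,"dz": 0.15,"ax": 0,"ay": 0,"az": 0,"claw": 1},{"dx": 0,"dy": 0,"dz": 0.4,"ax": 0,"ay": 0,"az": 0,"claw": 1},{"dx": 0,"dy": 0,"dz": 0.8,"ax": 0,"ay": 0,"az": 0,"claw": 1},{"dx": 0,"dy": 0,"dz": 1.2,"ax": 0,"ay": 0,"az": 0,"claw": 1},{"dx": 0,"dy": 0,"dz": 1.6,"ax": 0,"ay": 0,"az": 0,"claw": 1},{"dx": 0,"dy": 0,"dz": 2,"ax": 0,"ay": 0,"az": 0,"claw": 1},{"dx": 0,"dy": 0,"dz": 2.3,"ax": 0,"ay": 0,"az": 0,"claw": 1},{"dx": 0,"dy": 0,"dz": 2.5,"ax": 0,"ay": 0,"az": 0,"claw": 1}])

```text
clock: 21.85
eef_pos: [594.2, 117.8, 40.8]
tool_rot: [-1.57, -0.0, -1.198]
force: [1.3, 0.2, -1.5]
width: 59.0
```

Run:
```python
from h import *
d=save('wrist','w34.png'); s=read_state(); print(s['clock'],s['eef_pos'],s['tool_rot'],s['width'],s['force'],s['torque'])
crop('w34.png',160,120,480,350,2.5,'c34.png')
```

```text
21.9 [594.35720513 117.8494313   40.94153139] [-1.56965194e+00 -1.46181762e-04 -1.19786334e+00] 58.807301111805174 [-0.16174211 -0.57615387 -1.95615982] [ 0.01203054  0.02850785 -0.02592642]
```

View pics/c34.png

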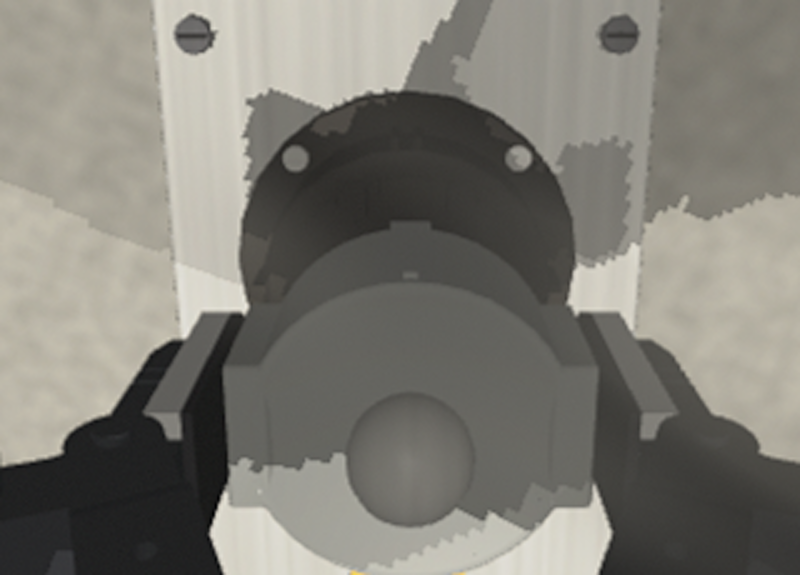

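servo_tool(increments=[{"dx": 0,"dy": 0,"dz": 0.15,"ax": 0,"ay": 0,"az": 0,"claw": 1},{"dx": 0,"dy": 0,"dz": 0.4,"ax": 0,"ay": 0,"az": 0,"claw": 1},{"dx": 0,"dy": 0,"dz": 0.8,"ax": 0,"ay": 0,"az": 0,"claw": 1},{"dx": 0,"dy": 0,"dz": 1.3,"ax": 0,"ay": 0,"az": 0,"claw": 1},{"dx": 0,"dy": 0,"dz": 1.8,"ax": 0,"ay": 0,"az": 0,"claw": 1},{"dx": 0,"dy": 0,"dz": 2.4,"ax": 0,"ay": 0,"az": 0,"claw": 1},{"dx": 0,"dy": 0,"dz": 3,"ax": 0,"ay": 0,"az": 0,"claw": 1},{"dx": 0,"dy": 0,"dz": 3.6,"ax": 0,"ay": 0,"az": 0,"claw": 1}])

```text
clock: 22.57
eef_pos: [594.0, 117.8, 76.9]
tool_rot: [-1.57, -0.0, -1.198]
force: [-0.1, -0.8, -2.0]
width: 58.7
```

servo_tool(increments=[{"dx": 0,"dy": 0,"dz": 0.6,"ax": 0,"ay": 0,"az": 0,"claw": 1},{"dx": 0,"dy": 0,"dz": 1.2,"ax": 0,"ay": 0,"az": 0,"claw": 1},{"dx": 0,"dy": 0,"dz": 1.8,"ax": 0,"ay": 0,"az": 0,"claw": 1},{"dx": 0,"dy": 0,"dz": 2.3,"ax": 0,"ay": 0,"az": 0,"claw": 1},{"dx": 0,"dy": 0,"dz": 2.7,"ax": 0,"ay": 0,"az": 0,"claw": 1},{"dx": 0,"dy": 0,"dz": 3,"ax": 0,"ay": 0,"az": 0,"claw": 1},{"dx": 0,"dy": 0,"dz": 3.2,"ax": 0,"ay": 0,"az": 0,"claw": 1},{"dx": 0,"dy": 0,"dz": 3.3,"ax": 0,"ay": 0,"az": 0,"claw": 1}])

```text
clock: 23.23
eef_pos: [593.9, 117.8, 109.3]
tool_rot: [-1.571, 0.0, -1.198]
force: [-0.6, -0.2, -1.7]
width: 58.3
```

servo_tool(increments=[{"dx": 0,"dy": 0,"dz": 0,"ax": 0,"ay": 0,"az": 0,"claw": 1},{"dx": 0,"dy": 0,"dz": 0,"ax": 0,"ay": 0,"az": 0,"claw": 1},{"dx": 0,"dy": 0,"dz": 0,"ax": 0,"ay": 0,"az": 0,"claw": 1},{"dx": 0,"dy": 0,"dz": 0,"ax": 0,"ay": 0,"az": 0,"claw": 1},{"dx": 0,"dy": 0,"dz": 0,"ax": 0,"ay": 0,"az": 0,"claw": 1},{"dx": 0,"dy": 0,"dz": 0,"ax": 0,"ay": 0,"az": 0,"claw": 1}])

```text
clock: 23.73
eef_pos: [593.8, 117.8, 109.0]
tool_rot: [-1.571, 0.0, -1.198]
force: [0.4, 0.2, -1.3]
width: 58.7
```

Run:
```python
from h import *
d=save('wrist','w35.png'); s=read_state(); print(s['clock'],s['eef_pos'],s['tool_rot'],s['width'],s['force'],abs(s['qd']).max())
d=save('scene','s35.png');d=save('top','t35.png')
crop('s35.png',280,80,430,290,2.8,'c35s.png')
crop('t35.png',160,120,440,280,2.8,'c35t.png')
```

```text
23.7833 [593.84121436 117.76169642 109.00645527] [-1.57092599e+00  4.45290023e-05 -1.19773976e+00] 58.32882304526183 [-0.1335552  -0.24512601 -2.06798557] 0.001330257777076732
```

View pics/w35.png

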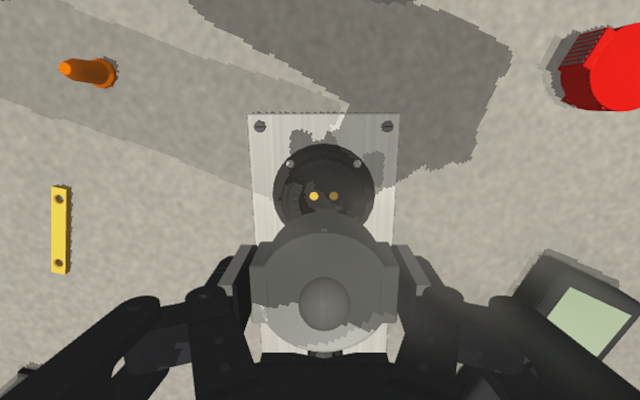

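View pics/c35s.png

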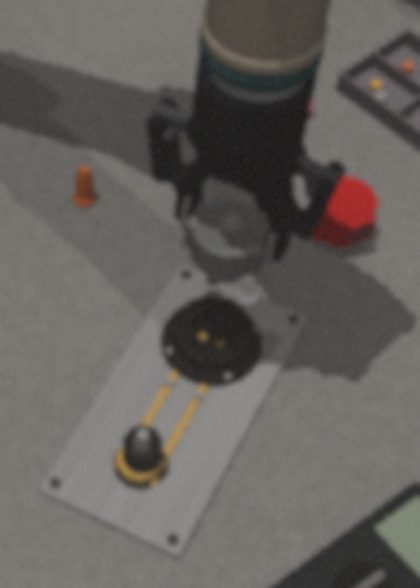

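View pics/c35t.png

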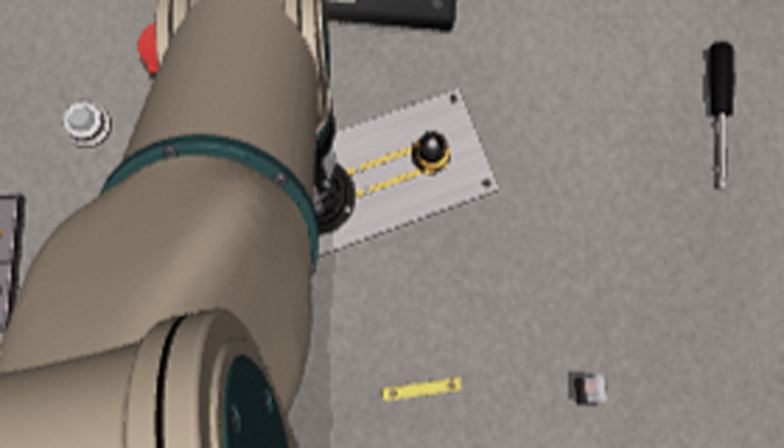

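```bash
python3 -c "
from h import *
print(finish_job())"
```

```text
the job is handed in; nothing more can be done
None
```

The job is done and handed in at about 23.9 s of the 72 s allowed, with the plug held up over its socket. `finish_job()` returned no verdict.

**What I did**
- **Collar:** threaded the brass ring over the stud and pressed it down. It stopped at 9.0 mm, the seat height, with 14 N.
- **Sleeve:** set it on top of the collar. It stopped at 21.05 mm, the height of the collar's top face, with 5.5 N.
- **Plug:** gripped it by the wings, turned it 90° anticlockwise and lifted it straight up about 99 mm.

**Last checks**
- The tool is still (joint speeds up to 0.001 rad/s), level to better than 0.001 rad, and the grip is 58.5 mm wide.
- The wrist picture shows the ball in the middle of the dish.
- The scene and top pictures show the collar and sleeve stacked on the stud and the socket empty.
- The bar, boot, lamp, relay and screwdriver look undisturbed. I left the red look-alike plugs and the pink ring alone.

**What disagreed or went wrong**
- **Fingertip position:** the real fingertips sit well behind the reported TCP, about 27 mm at a 51 mm opening. The first close therefore missed the collar, and a probe touched the bench with about 7 N.
- **Collar grip:** one regrip slipped up onto the collar's rim, so I redid it before lifting.
- **Plug turn:** there was a side force of about 4 N at the end of the turn, which I relieved before lifting.

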